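# Tighten the cutter's fence screw with the long arm of the hex key

## Robot

A 6-joint arm with a two-finger parallel gripper is mounted at the origin on the work surface. World frame = base frame: x ahead of the robot, y to its left, z up, the work surface at z = 0. Lengths are in m, angles in rad, forces in N, time in s.
With the tool pointing down it reaches from about 0.25 to 0.775 m from the base axis. Payload 4 kg.
Tool frame: the origin (TCP) lies midway between the tips of the shut fingers; the grasp point (between the pads) lies 19 mm behind it; z points along the fingers, x is the direction in which the jaws open and shut, and the axes are right-handed (so a half turn about z gives the same grasp; the last joint's range is limited). The gripper opens to 94 mm and grips with 3 to 60 N. Pads are 16 mm wide; open, the fingers measure 119 mm over their backs; the gripper's body (75 mm by 177 mm) begins 78 mm behind the grasp point.
Start: joints at [1.062, 0.087, 1.371, -0, 1.684, -0.103], TCP at [0.217, 0.505, 0.206] pointing down, gripper open.
Joint ranges: [-3.1, 3.1], [-0.76, 2.03], [0.27, 2.55], [-1.08, 4.22], [0.17, 2.65], [-2.57, 2.57]. Speed limits (rad/s): [2.79, 2.79, 3.14, 3.14, 3.14, 3.14].

## Interface

Orientations are given as [roll, pitch, yaw] about the fixed x, y, z axes, in that order (R = Rz(yaw) Ry(pitch) Rx(roll)).
In Python, from bench import * gives the robot as it stands.
- The arm moves only by the tool send_rows, never from a script. Its argument "rows" is one flat list of numbers, 7 for each row, row after row: the shift along the world's x, y, z in mm, then the turn, a rotation vector about the world's x, y, z in degrees, then the opening, from 0 (shut) to 1 (fully open). A call has exactly 8 rows; each row shifts and turns the commanded pose from where the row before left it; what a row does not reach is not made up. A row lasts 1/8 s, in which the tool goes at most 62.5 mm and 10.7 degrees, less where a joint would pass 70% of its speed; a pose out of reach is approached as far as the arm can. A call is refused whole if a number of a shift passes 62.5 or a number of a turn 10.7, either way. A call with a gripper value outside its range is refused whole. The fingers move at their own pace and stop on an object; the grip force is fixed at half the most. Time passes only in rows, so rows that do not move let the fingers close, or fill a call up. It gives the time, the measured TCP pose, the force and the opening at its end, in the units of the state.
- get_obs(): the state, without advancing time (a new reading comes with each control period).
- snapshot(name): name is "scene" or "top" or "wrist"; returns a dict with "color" (420x560x3 uint8, red, green, blue), "intrinsics" (3x3 intrinsics, pixels), "rvec" (rotation vector, rad) and "tvec" (3), from world to camera coordinates, as OpenCV has them; the wrist camera has in their place "T_tool_cam" (4x4, takes a point from camera to tool coordinates, whose origin is the TCP and whose axes are the tool frame's). Camera axes: x right, y down, z forward; pixel columns grow to the right and rows downward; lengths in m; the calibration is good to about 2 mm. A picture is of the moment at which its call begins: read the wrist's pose just before it. There is no depth.
- close_job(): hands the job in, once; it reports no verdict.
The state is a dict: "time": time; "joint_positions": joint angles; "qvel": joint speeds; "joint_torque": joint torques, N m; "tool_pos": TCP position; "ee_rot": TCP orientation; "wrist_force": force on the tool from outside, world axes, zero at the start; "wrist_torque": the same for the moment, N m; "width": finger opening in m.
Only numpy, scipy, OpenCV 4.12 (cv2) and the standard library are available. Lean on these libraries where they do the work, as an engineer would, in place of code of your own. Each camera call takes 0.05 s, during which the arm holds its last target.

## Task

The stop fence of the bench glass cutter has been set, but its clamp screw is only finger-tight and the L-shaped hex key is still standing in it by its long arm. Draw the key out, turn it over, seat its short arm fully in the same screw, and push the outer half of its long arm round, clockwise seen from above, until the screw comes to a hard stop. Leave the key seated in the tight screw and let go, without shoving about or tipping over the glass piece, the jars or the cup.

Things in the scene. Friction and masses are not known exactly. Their poses are not given: they have to be found in the camera images.
- cutter: bench glass cutter, fixed: grey base plate 180 x 460 mm, top 26 mm above the table; origin on the clamp screw's axis at table height. Towards its -y: first the steel fence bar, 31 mm from the axis and lower than the screw's head, then, 260 to 320 mm from the axis, the cutting head, 130 mm tall, its hand lever towards -x. Towards its +y nothing within 250 mm is taller than the screw's head
- socket (a point): centre of the top face of the clamp screw, 65 mm above the table; z up along its axis. Steel clamp screw, round head 24 mm across and 26 mm high, through the fence's 50 mm square foot; 14 mm hexagon socket 24 mm deep, 0.6 mm of play: a seated key leans by about 0.06 rad and swings freely by about 0.05 rad either way
- screw (a joint): turn of the clamp screw in rad: 0 at the start, growing clockwise seen from above; the hard stop at 0.75 is fully tight, over 0.70 counts as tight. It is stiff: about 1.2 Nm to start, 1.8 Nm near the stop (10 to 15 N at 125 mm from the axis), and it stays where it is left
- key_elbow (a point): outside of the bend of the hex key, where its arm axes meet (bend radius 16 mm: the bar passes 7 mm inside this point). Dark steel L of 14 mm hexagon bar, about 0.28 kg. The long arm runs from here along -z, the short arm along -y; x is square to the plane of the L, and the key is 14 mm thick along x. 201 mm above the table at the start, 103 mm with the short arm seated
- key_long_end (a point): centre of the end face of the key's long arm, 160 mm from key_elbow; at the start 24 mm deep in the socket, the arm upright and the short arm level, towards the cutter's -y within 0.3 rad. Turned over in the plane of the L above the screw, without turning about the vertical, the key again matches the hexagon, its long arm then level towards the cutter's +y
- key_short_end (a point): centre of the end face of the key's short arm, 62 mm from key_elbow, bevelled; 24 mm below the socket point when fully seated
- frit_jar_b: jar, white cap, 50 mm across, 90 mm tall, far side of the table; origin at the centre of its underside; not to be disturbed
- frit_jar_c: jar, white cap, 60 mm across, 70 mm tall, left of the table; origin at the centre of its underside; not to be disturbed
- cup: small open clay-coloured cup, 60 mm across, 42 mm tall, near left; origin at the centre of its underside; not to be disturbed
- glass_piece: flat green glass piece 75 x 55 x 6 mm lying on the cutter's plate between fence and cutting head; origin at the centre of its underside; not to be disturbed
Not all that is in view belongs to the job. Leave any orange or red look-alike of the part that bears key_elbow alone.

How it is judged:
On the way, in this order (a step that is already met when the one before it is completed fails the run):
1. the long arm of the key is drawn clear of the screw (distance between key_long_end and socket above 0.035 m), for 0.1 s.
2. the key is turned over and its short arm is seated in the screw: its end at least 18 mm deep, the arm upright within 0.2 rad (z of key_short_end in the frame of socket below -0.018 m and horizontal distance between key_short_end and socket below 0.004 m and angle between key_elbow's own y axis and vertical below 0.2 rad), for 0.2 s.
3. the screw is turned past 0.70 rad by the outer half of the key's long arm (the grasp point within 100 mm of the long arm's end) (all of step 2 and value of joint screw above 0.7 rad and distance between the grasp point and key_long_end below 0.1 m), for 0.05 s.
At the end, for the whole second after the job is handed in: the screw is tight (turned past 0.70 of its 0.75 rad), and the key is at rest in it with its short arm at least 18 mm deep in the socket, its end within 4 mm of the screw's axis and the arm upright within 0.2 rad (all of step 2 and value of joint screw above 0.7 rad and linear speed of key below 0.02 m/s); the robot touches nothing.
It fails at once if a jar, the cup or the glass piece is shoved more than 30 mm or tipped over (distance of any of frit_jar_b, frit_jar_c, cup, glass_piece from where it was at the start of the episode above 0.03 m or angle between any of frit_jar_b, frit_jar_c, cup, glass_piece's own z axis and vertical above 0.5 rad).
It also fails if it takes over 64 s, if anything falls off the work surface, if the arm or the gripper's body presses on something with over 40 N, if the wrist force passes 120 N, or if a joint passes its speed limit or range.

## Working session

There is one attempt and no reset: what is moved stays moved. The work goes in short steps, Python scripts to look and compute and a tool call to move; the robot and the scene stay as the last step left them, time stands still between calls to the robot, and variables do not carry over. Pictures are saved under pics/ and viewed, and the job is handed in when it is done.

Besides the shell and the picture viewer there is one more tool, called after "Request:" as a command line: name --argument value ..., lists and objects as JSON in quotes. send_rows: Moves the arm, as the interface text tells. Its arguments: {"type":"object","properties":{"rows":{"type":"array","items":{"type":"number"}}},"required":["rows"]}

```bash
ls; mkdir -p pics
python3 - <<'E'
from bench import *
import cv2
o=get_obs(); print(o)
for n in ["scene","top","wrist"]:
    s=snapshot(n); cv2.imwrite(f"pics/{n}0.png",s["color"][:,:,::-1])
    print(n,s["intrinsics"].tolist(),s.get("rvec"),s.get("tvec"),s.get("T_tool_cam"))
E
```

```text
pics
{'time': 0.0, 'joint_positions': array([ 1.06191053e+00,  8.79406557e-02,  1.37217403e+00, -6.74875053e-05,
        1.68358999e+00, -1.03074126e-01]), 'qvel': array([ 1.04067727e-03, -1.38186544e-03,  4.83103459e-04,  2.15987292e-06,
       -6.63746729e-04, -4.98757725e-05]), 'joint_torque': array([ 2.24430412e-03, -3.40177703e+01, -3.02431405e+01,  7.19612301e-02,
        3.27266380e-02, -1.39986269e-04]), 'tool_pos': array([0.21687825, 0.50486731, 0.20435271]), 'ee_rot': array([-3.14144206e+00,  2.10770775e-03,  1.16497729e+00]), 'wrist_force': array([-0.0207777 , -0.54279423,  0.62551416]), 'wrist_torque': array([ 0.02839049, -0.01317003, -0.04890111]), 'width': 0.09390140747618636}
scene [[478.1510767134716, 0.0, 283.8714412584332], [0.0, 478.1510767134716, 201.51980698608122], [0.0, 0.0, 1.0]] [ 1.20673819  2.09523627 -1.09814248] [ 0.17872241 -0.14750459  1.73990064] None
top [[458.62791639713595, 0.0, 277.48450102728395], [0.0, 458.62791639713595, 214.89523287107218], [0.0, 0.0, 1.0]] [ 2.0626332  -2.15648018  0.23886093] [0.10450122 0.52507169 1.33355974] None
wrist [[315.8203193834647, 0.0, 286.08598063199605], [0.0, 315.8203193834647, 214.75395666431908], [0.0, 0.0, 1.0]] None None [[ 9.99999927e-01 -3.76029396e-04 -7.39087174e-05  8.45484059e-04]
 [ 3.82277507e-04  9.65256716e-01  2.61303130e-01 -7.60255748e-02]
 [-2.69167723e-05 -2.61303139e-01  9.65256789e-01 -1.78469175e-01]
 [ 0.00000000e+00  0.00000000e+00  0.00000000e+00  1.00000000e+00]]
```

View pics/scene0.png

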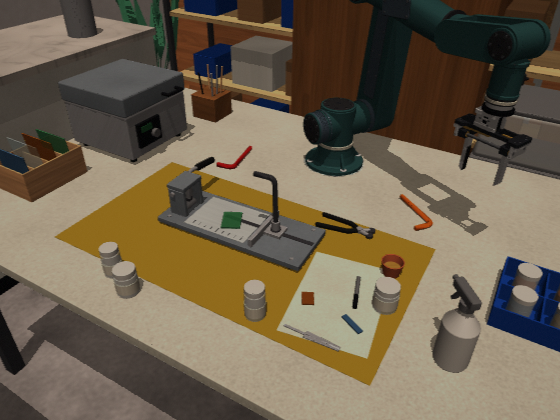

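View pics/top0.png

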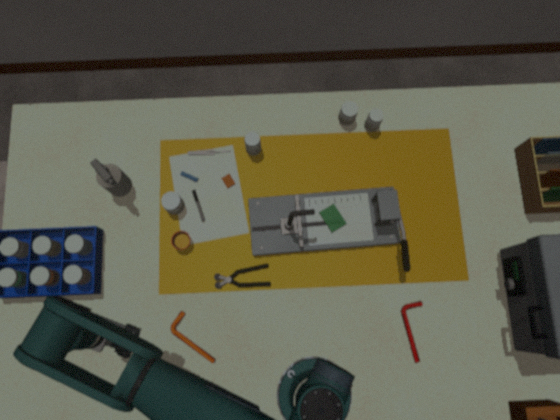

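View pics/wrist0.png

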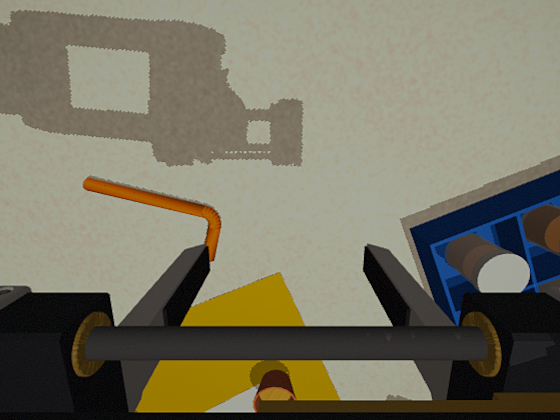

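The dark key stands in the screw at scene (255–280, 172–230) and top (285–315, 208–232). The orange keys (scene (418,213), top (190,337)) and red ones (scene (235,160), top (411,330)) are look-alikes to leave alone. Next I'll take enlarged crops to confirm.

Run:
```python
import cv2
a=cv2.imread("pics/scene0.png")[155:275,150:340]; a=cv2.convertScaleAbs(cv2.resize(a,None,fx=4,fy=4,interpolation=cv2.INTER_CUBIC),alpha=1.8,beta=20)
cv2.imwrite("pics/sc_crop.png",a)
a=cv2.imread("pics/top0.png")[175:275,235:425]; a=cv2.convertScaleAbs(cv2.resize(a,None,fx=4,fy=4,interpolation=cv2.INTER_CUBIC),alpha=1.8,beta=20)
cv2.imwrite("pics/top_crop.png",a)
```

```text
(no output)
```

View pics/sc_crop.png

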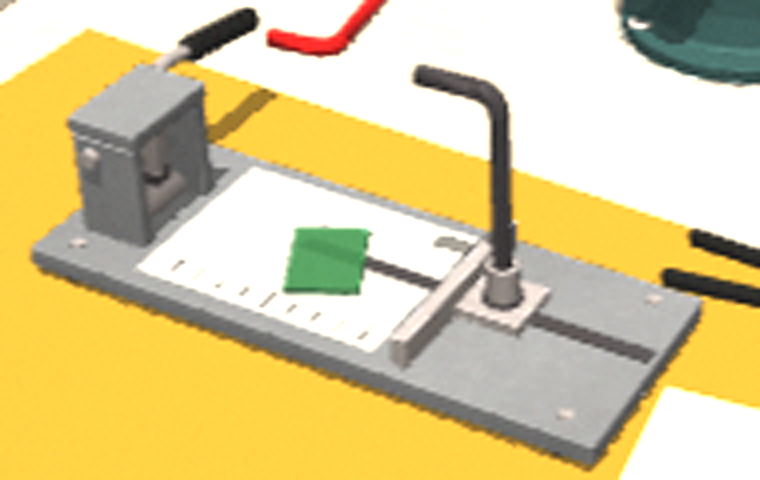

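View pics/top_crop.png

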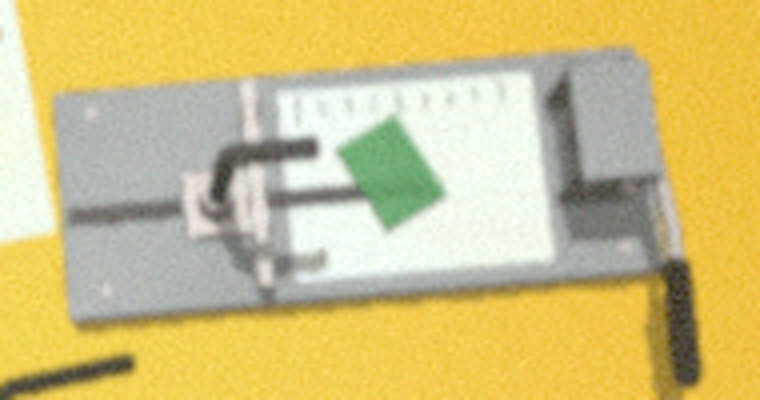

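The dark key is confirmed: in the scene crop its bend is at (497,88), and its long arm goes down into the screw at (503,270). The screw sits next to the fence. Next I'll triangulate it.

```bash
cat > h.py <<'E'
import numpy as np, cv2
from scipy.spatial.transform import Rotation as R
def cam(s):
    Rm=cv2.Rodrigues(np.array(s["rvec"],float))[0]; t=np.array(s["tvec"],float).ravel()
    return np.array(s["intrinsics"]),Rm,t
def ray(s,p):
    K,Rm,t=cam(s); d=Rm.T@np.linalg.inv(K)@np.array([p[0],p[1],1.]); return -Rm.T@t,d/np.linalg.norm(d)
def onz(s,p,z):
    c,d=ray(s,p); return c+d*(z-c[2])/d[2]
def tri(s1,p1,s2,p2):
    P=[]
    for s in (s1,s2):
        K,Rm,t=cam(s); P.append(K@np.c_[Rm,t])
    X=cv2.triangulatePoints(P[0],P[1],np.array(p1,float).reshape(2,1),np.array(p2,float).reshape(2,1)).ravel(); return X[:3]/X[3]
def proj(s,X):
    K,Rm,t=cam(s); x=(K@(Rm@np.atleast_2d(X).T+t[:,None])).T; return x[:,:2]/x[:,2:]
def proj_tool(s,o,X): # wrist cam: world pts
    T=np.eye(4);T[:3,:3]=R.from_euler('xyz',o["ee_rot"]).as_matrix();T[:3,3]=o["tool_pos"]
    M=np.linalg.inv(T@np.array(s["T_tool_cam"])); X=np.atleast_2d(X)
    c=(M[:3,:3]@X.T+M[:3,3:]); x=(np.array(s["intrinsics"])@c).T; return x[:,:2]/x[:,2:]
def ray_tool(s,o,p):
    T=np.eye(4);T[:3,:3]=R.from_euler('xyz',o["ee_rot"]).as_matrix();T[:3,3]=o["tool_pos"]
    M=T@np.array(s["T_tool_cam"]); d=M[:3,:3]@np.linalg.inv(s["intrinsics"])@np.array([p[0],p[1],1.]); return M[:3,3],d/np.linalg.norm(d)
E
python3 - <<'E'
from bench import *; from h import *
S=snapshot("scene");T=snapshot("top")
sc=lambda u,v:(150+(u-1.5)/4,155+(v-1.5)/4); tp=lambda u,v:(235+(u-1.5)/4,175+(v-1.5)/4)
print("elbow",tri(S,sc(499,85),T,tp(228,155)))
print("short",tri(S,sc(417,74),T,tp(316,148)))
print("sock scene@65",onz(S,sc(504,270),.065),"top",onz(T,tp(214,211),.065))
for n,c in dict(bl=(57,97),tl=(633,48),br=(77,322),tr=(662,268)).items(): print(n,onz(T,tp(*c),.026))
for n,c in dict(right=(700,300),bot=(590,455),left=(35,258)).items(): print(n,onz(S,sc(*c),.026))
for n,p in dict(sd_fit_top=(314,148)).items(): print(onz(T,tp(*p),.201),onz(T,tp(228,155),.201))
print("scene @z", onz(S,sc(499,85),.201),onz(S,sc(417,74),.201))
E
```

```text
elbow [0.49792499 0.045393   0.20876271]
short [ 0.50207888 -0.01516143  0.20053948]
sock scene@65 [0.5028884 0.0536377 0.065    ] top [0.48779901 0.05100903 0.065     ]
bl [0.59125793 0.16767946 0.026     ]
tl [ 0.61110112 -0.28628247  0.026     ]
br [0.41402118 0.15802364 0.026     ]
tr [ 0.43567427 -0.29115185  0.026     ]
right [0.41714155 0.16478274 0.026     ]
bot [0.59984732 0.17470201 0.026     ]
left [ 0.61928353 -0.27238398  0.026     ]
[ 0.50227142 -0.01419148  0.201     ] [0.49998163 0.0444075  0.201     ]
scene @z [0.4866985  0.03952659 0.201     ] [ 0.50263745 -0.01427396  0.201     ]
```

Request:
send_rows --rows '[18,-24,10,0,0,-4,1,18,-24,10,0,0,-4,1,18,-24,10,0,0,-4,1,18,-24,5,0,0,-4,1,18,-24,5,0,0,-4,1,18,-24,5,0,0,-4,1,18,-24,0,0,0,-4,1,18,-24,0,0,0,-4,1]'

```text
time: 1.25
tool_pos: [0.3616, 0.3125, 0.2505]
ee_rot: [-3.142, -0.0, 0.604]
wrist_force: [1.0, 0.6, -0.2]
width: 0.0941
```

Request:
send_rows --rows '[18,-24,0,0,0,-4,1,18,-24,0,0,0,-4,1,18,-24,0,0,0,-4,1,18,-24,0,0,0,-4,1,18,-24,0,0,0,-4,1,18,-24,0,0,0,-4,1,18,-24,0,0,0,-4,1,14,-24,0,0,0,-4,1]'

```text
time: 2.25
tool_pos: [0.5016, 0.1204, 0.2502]
ee_rot: [3.142, 0.0, 0.045]
wrist_force: [0.2, -0.4, -0.3]
width: 0.0936
```

Run:
```python
from bench import *; from h import *
o=get_obs(); w=snapshot("wrist"); print(o["time"],o["tool_pos"],o["ee_rot"],o["joint_positions"].round(3))
cv2.imwrite("pics/w1.png",cv2.convertScaleAbs(w["color"][:,:,::-1],alpha=1.5,beta=10))
```

```text
2.25 [0.50163985 0.12044621 0.25022542] [3.14156970e+00 2.80389602e-04 4.54813759e-02] [ 0.126  0.007  1.367 -0.     1.768  0.08 ]
```

View pics/w1.png

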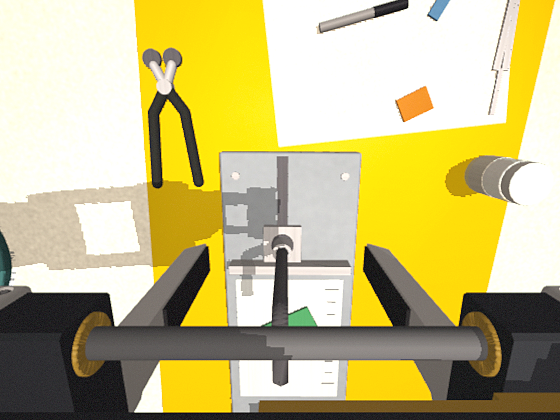

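Run:
```python
import cv2
a=cv2.imread("pics/w1.png")[145:330,215:365]; a=cv2.resize(a,None,fx=4,fy=4,interpolation=cv2.INTER_CUBIC)[:600]
cv2.imwrite("pics/w1c.png",a)
```

```text
(no output)
```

View pics/w1c.png

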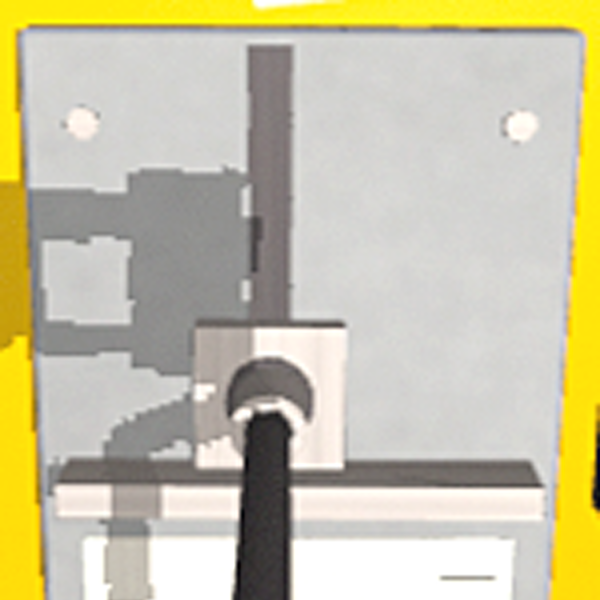

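Run:
```python
from bench import *; from h import *
o=get_obs(); w=snapshot("wrist")
cr=lambda u,v:(215+(u-1.5)/4,145+(v-1.5)/4)
def z(u,v,zz):
    c,d=ray_tool(w,o,cr(u,v)); return (c+d*(zz-c[2])/d[2]).round(4)
print("foot",z(195,327,.039),z(347,324,.039),z(193,467,.039),z(346,467,.039))
print("base +y",z(271,358,.039)," rim +y",z(271,398,.065))
print("head l/r",z(228,410,.06),z(315,410,.06))
print("plate",z(20,30,.026),z(581,30,.026), "screws",z(82,122,.026),z(520,125,.026), "slot",z(271,45,.026),z(271,318,.026))
T=o["tool_pos"]
```

```text
foot [0.4759 0.0717 0.039 ] [0.5248 0.0747 0.039 ] [0.4762 0.0229 0.039 ] [0.5271 0.0249 0.039 ]
base +y [0.5008 0.0622 0.039 ]  rim +y [0.5012 0.0581 0.065 ]
head l/r [0.488  0.0517 0.06  ] [0.515  0.0528 0.06  ]
plate [0.4183 0.1628 0.026 ] [0.5937 0.1698 0.026 ] screws [0.4376 0.1346 0.026 ] [0.5773 0.1393 0.026 ] slot [0.4969 0.1613 0.026 ] [0.5003 0.0717 0.026 ]
```

```bash
python3 - <<'E'
from bench import *; from h import *
o=get_obs(); w=snapshot("wrist")
g=cv2.cvtColor(w["color"],cv2.COLOR_RGB2GRAY)
def z(u,v,zz):
    c,d=ray_tool(w,o,(u,v)); return (c+d*(zz-c[2])/d[2]).round(4)
for r in (256,264,272,280,288,296,304,312,320,364,370,376,382,386):
    row=g[r,255:310].astype(int); m=np.where(row<45)[0]+255
    d=np.diff(row); print(r,m.min() if len(m) else None,m.max() if len(m) else None, row[::2].tolist() if r in(280,376) else "")
E
python3 - <<'E'
import cv2
a=cv2.imread("pics/w1.png")[250:400,210:360]; cv2.imwrite("pics/w1d.png",cv2.resize(a,None,fx=4,fy=4,interpolation=cv2.INTER_CUBIC))
E
```

```text
256 276 286 
264 275 287 
272 275 286 
280 274 286 [177, 180, 178, 180, 179, 178, 179, 178, 178, 167, 21, 28, 32, 30, 31, 28, 109, 186, 178, 181, 179, 178, 178, 181, 179, 178, 182, 181]
288 274 286 
296 273 286 
304 272 286 
312 272 292 
320 272 273 
364 None None 
370 286 287 
376 286 287 [169, 171, 173, 171, 172, 174, 173, 173, 162, 47, 60, 64, 64, 64, 58, 49, 19, 183, 173, 173, 173, 174, 173, 174, 174, 177, 174, 174]
382 284 285 
386 None None
```

View pics/w1d.png

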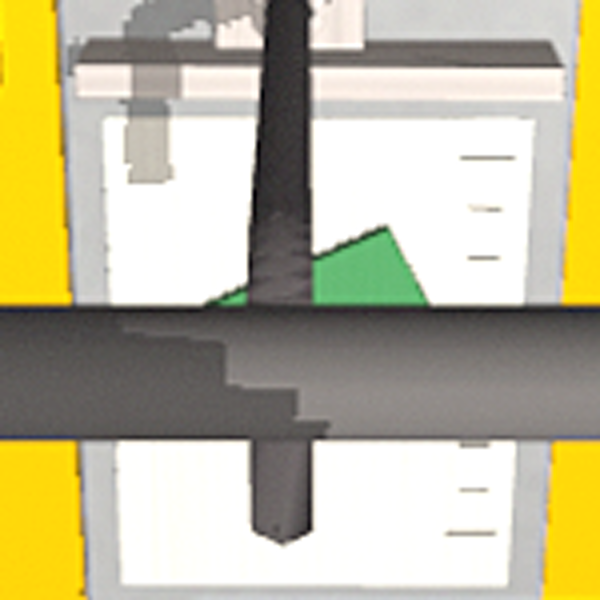

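Request:
send_rows --rows '[0,0,0,-5.6,-0.25,0,1,0,0,0,-5.6,-0.25,0,1,0,0,0,-5.6,-0.25,0,1,0,0,-10,-5.6,-0.25,0,1,0,0,-10,-5.6,-0.25,0,1,0,0,-10,-5.6,-0.25,0,1,0,0,-10,-5.6,-0.25,0,1,0,0,-10,-5.8,-0.25,0,1]'

```text
time: 3.4
tool_pos: [0.5006, 0.1227, 0.2006]
ee_rot: [2.353, 0.002, 0.05]
wrist_force: [0.7, 0.5, -0.4]
width: 0.0936
```

Run:
```python
from bench import *; from h import *
o=get_obs(); w=snapshot("wrist"); print(o["time"],o["tool_pos"],o["ee_rot"],o["joint_positions"].round(3), R.from_euler('xyz',o["ee_rot"]).as_matrix().round(4).tolist())
cv2.imwrite("pics/w2.png",cv2.convertScaleAbs(w["color"][:,:,::-1],alpha=1.5,beta=10))
```

```text
3.4 [0.5006174  0.12270027 0.20056414] [2.35348768e+00 2.05417883e-03 4.95710847e-02] [ 0.557  0.271  1.374 -0.704  1.868  0.423] [[0.9988, 0.0364, 0.0337], [0.0496, -0.7043, -0.7082], [-0.0021, 0.709, -0.7052]]
```

View pics/w2.png

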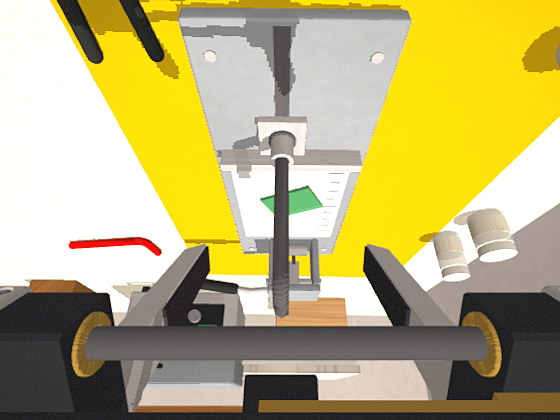

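Request:
send_rows --rows '[0,-11,-8.5,0,0,0,1,0,-11,-8.5,0,0,0,1,0,-11,-8.5,0,0,0,1,0,-11,-8.5,0,0,0,1,0,-11,-8.5,0,0,0,1,0,-11,-8.5,0,0,0,1,0,-11,-8.5,0,0,0,1,0,-11,-8.5,0,0,0,1]'

```text
time: 4.45
tool_pos: [0.5011, 0.0326, 0.1319]
ee_rot: [2.355, 0.003, 0.047]
wrist_force: [-0.4, -0.6, 0.2]
width: 0.0944
```

Run:
```python
from bench import *; from h import *
o=get_obs(); w=snapshot("wrist"); print(o["time"],o["tool_pos"],o["ee_rot"],o["wrist_force"])
s=snapshot("scene"); 
cv2.imwrite("pics/w3.png",cv2.convertScaleAbs(w["color"][:,:,::-1],alpha=1.5,beta=10))
cv2.imwrite("pics/s3.png",cv2.convertScaleAbs(cv2.resize(s["color"][120:270,150:340,::-1],None,fx=4,fy=4,interpolation=cv2.INTER_CUBIC),alpha=1.5,beta=10))
```

```text
4.45 [0.50112535 0.0326375  0.13190167] [2.35539001 0.00256162 0.04715362] [-0.4166772  -0.63143616  0.18340932]
```

View pics/w3.png

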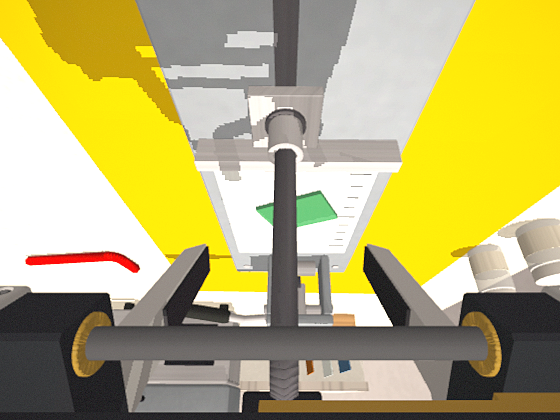

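View pics/s3.png

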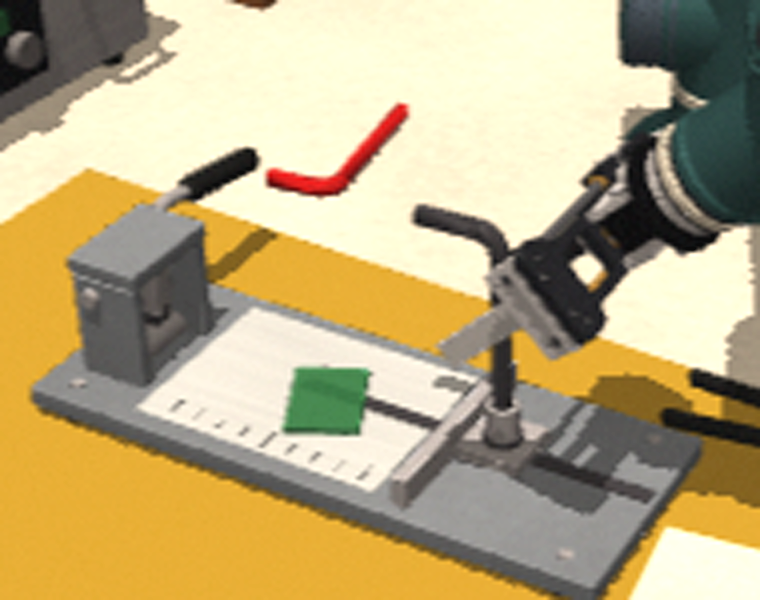

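The key is between the fingers, with the screw head directly in line at wrist (285,150). I'll close the gripper.

Run:
```python
from bench import *; from h import *
o=get_obs(); w=snapshot("wrist")
cv2.imwrite("pics/w3c.png",cv2.resize(cv2.convertScaleAbs(w["color"][70:200,210:360,::-1],alpha=1.7,beta=10),None,fx=4,fy=4,interpolation=cv2.INTER_CUBIC))
for p in [(285.5,146),(285.5,152)]:
    c,d=ray_tool(w,o,p); print(p,(c+d*(.065-c[2])/d[2]).round(4))
```

```text
(285.5, 146) [0.4985 0.06   0.065 ]
(285.5, 152) [0.4987 0.0543 0.065 ]
```

Request:
send_rows --rows '[0,0,0,0,0,0,0,0,0,0,0,0,0,0,0,0,0,0,0,0,0,0,0,0,0,0,0,0,0,0,0,0,0,0,0,0,0,0,0,0,0,0,0,0,0,0,0,0,0,0,0,0,0,0,0,0]'

```text
time: 5.6
tool_pos: [0.5011, 0.0333, 0.1325]
ee_rot: [2.355, 0.003, 0.047]
wrist_force: [-0.5, 0.9, 1.2]
width: 0.0177
```

View pics/w3c.png

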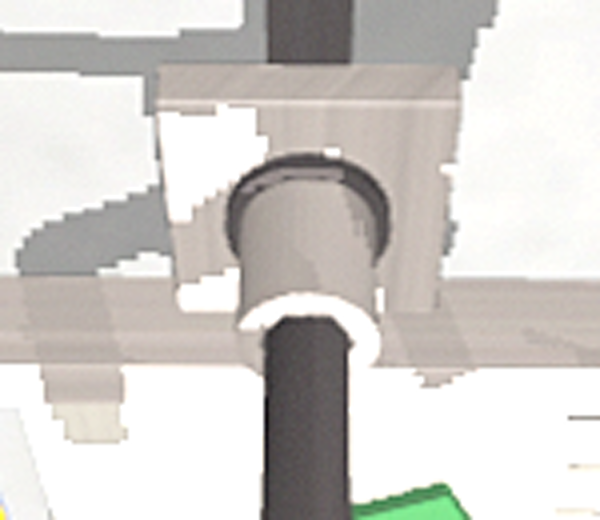

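Request:
send_rows --rows '[0,0,0,0,0,0,0,0,0,0,0,0,0,0,0,0,0,0,0,0,0,0,0,0,0,0,0,0,0,0,0,0,0,0,0,0,0,0,0,0,0,0,0,0,0,0,0,0,0,0,0,0,0,0,0,0]'

```text
time: 6.6
tool_pos: [0.501, 0.0333, 0.1325]
ee_rot: [2.355, 0.003, 0.047]
wrist_force: [-1.9, 0.4, 1.2]
width: 0.0137
```

Run:
```python
from bench import *; from h import *
o=get_obs(); w=snapshot("wrist"); print(o["time"],o["tool_pos"],o["ee_rot"],o["wrist_force"],o["wrist_torque"],o["width"])
s=snapshot("scene")
a=cv2.convertScaleAbs(w["color"][70:400,140:420,::-1],alpha=1.7,beta=10)
cv2.imwrite("pics/w4.png",cv2.resize(a,None,fx=1.8,fy=1.8,interpolation=cv2.INTER_CUBIC))
cv2.imwrite("pics/s4.png",cv2.convertScaleAbs(cv2.resize(s["color"][150:270,220:340,::-1],None,fx=5,fy=5,interpolation=cv2.INTER_CUBIC),alpha=1.5,beta=10))
```

```text
6.6 [0.50099361 0.0333059  0.13248818] [2.35531031 0.00277236 0.04689038] [-1.9168503   0.39075831  1.2096439 ] [ 0.17309813  0.46911834 -0.24122812] 0.01370368597872164
```

View pics/w4.png

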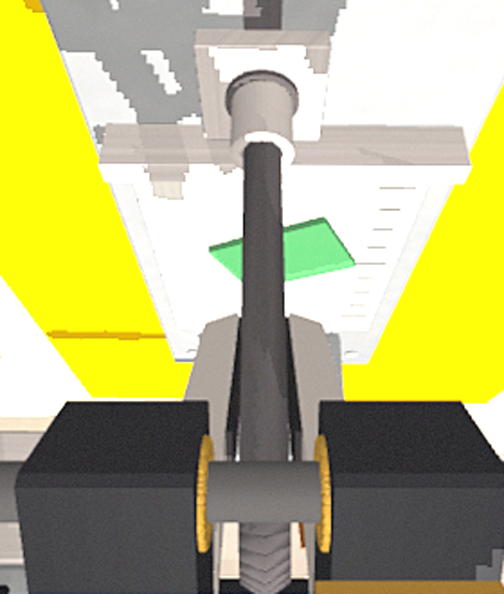

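View pics/s4.png

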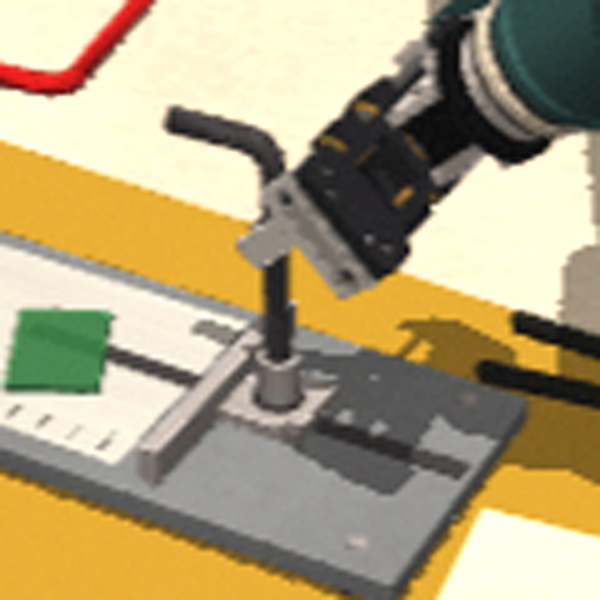

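Request:
send_rows --rows '[0,0,8,0,0,0,0,0,0,10,0,0,0,0,0,0,10,0,0,0,0,0,0,12,0,0,0,0,0,0,14,0,0,0,0,0,0,14,0,0,0,0,0,0,14,0,0,0,0,0,0,14,0,0,0,0]'

```text
time: 7.7
tool_pos: [0.5011, 0.0334, 0.2296]
ee_rot: [2.356, 0.002, 0.047]
wrist_force: [-1.0, 0.4, -2.7]
width: 0.0135
```

Run:
```python
from bench import *; from h import *
o=get_obs(); w=snapshot("wrist"); print(o["time"],o["tool_pos"],o["ee_rot"],o["wrist_force"],o["wrist_torque"],o["width"],o["joint_positions"].round(3))
s=snapshot("scene")
cv2.imwrite("pics/w5.png",w["color"][:,:,::-1])
cv2.imwrite("pics/w5e.png",cv2.convertScaleAbs(w["color"][:,:,::-1],alpha=1.7,beta=10))
cv2.imwrite("pics/s5.png",s["color"][:,:,::-1])
cv2.imwrite("pics/s5e.png",cv2.convertScaleAbs(cv2.resize(s["color"][120:240,220:340,::-1],None,fx=5,fy=5,interpolation=cv2.INTER_CUBIC),alpha=1.5,beta=10))
```

```text
7.7 [0.50111319 0.03336424 0.22955674] [2.35552135e+00 2.27011619e-03 4.70504198e-02] [-0.98992975  0.38691987 -2.73976525] [0.64036457 0.02507266 0.03001014] 0.013495685245455916 [ 0.421  0.149  1.46  -0.743  1.806  0.295]
```

View pics/w5e.png

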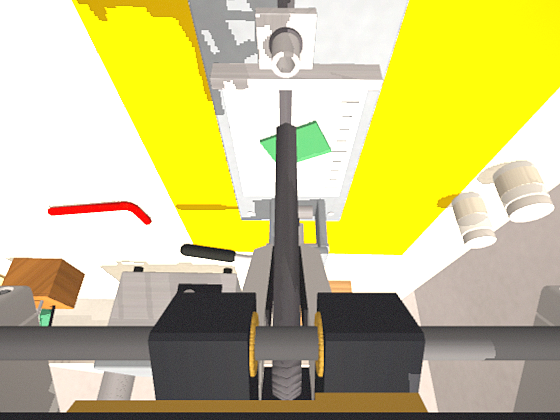

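View pics/s5e.png

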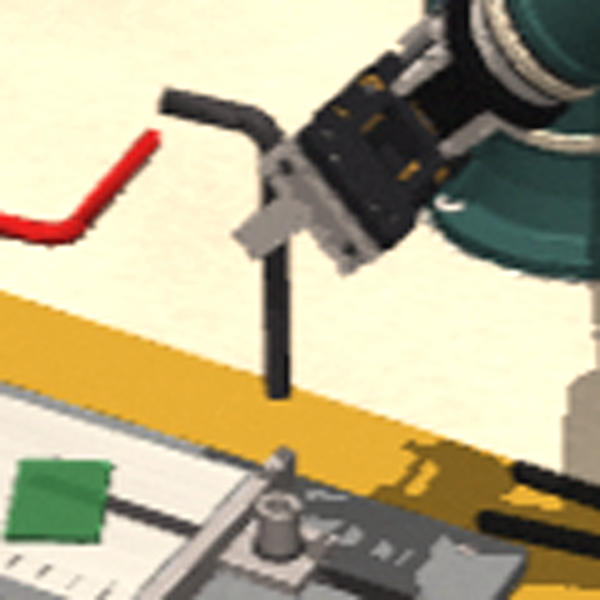

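The key is drawn clear: in the scene crop its free end is at (277,393), above the open screw at (278,505). Next I'll measure the key in the plane of the L using the scene camera.

Run:
```python
from bench import *; from h import *
o=get_obs(); s=snapshot("scene"); w=snapshot("wrist");T=snapshot("top")
cv2.imwrite("pics/t5e.png",cv2.convertScaleAbs(cv2.resize(T["color"][175:275,235:375,::-1],None,fx=5,fy=5,interpolation=cv2.INTER_CUBIC),alpha=1.7,beta=15))
cv2.imwrite("pics/s5f.png",cv2.convertScaleAbs(cv2.resize(s["color"][130:205,245:295,::-1],None,fx=8,fy=8,interpolation=cv2.INTER_CUBIC),alpha=1.5,beta=10))
cv2.imwrite("pics/s5g.png",cv2.convertScaleAbs(cv2.resize(s["color"][195:245,245:315,::-1],None,fx=10,fy=10,interpolation=cv2.INTER_CUBIC),alpha=1.2,beta=0))
cv2.imwrite("pics/w5g.png",cv2.convertScaleAbs(cv2.resize(w["color"][0:140,230:340,::-1],None,fx=4,fy=4,interpolation=cv2.INTER_CUBIC),alpha=1.2,beta=0))
```

```text
(no output)
```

View pics/s5f.png

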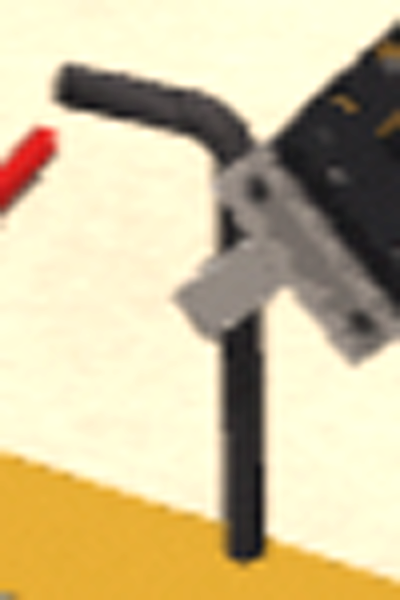

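View pics/s5g.png

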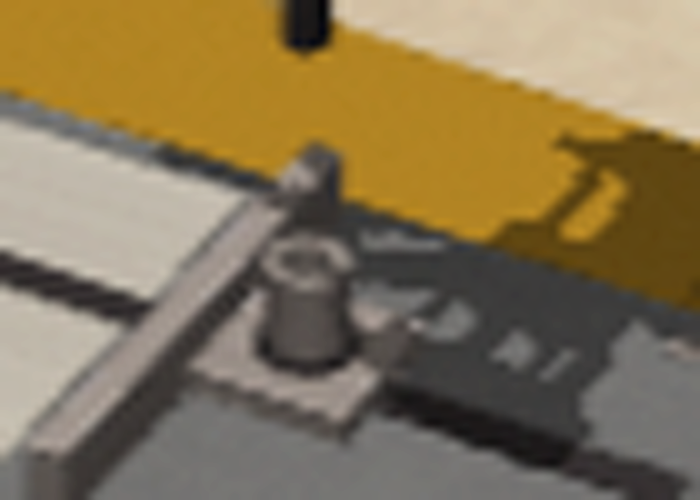

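View pics/w5g.png

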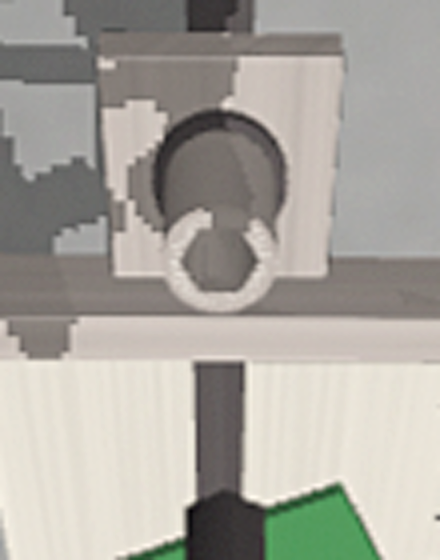

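View pics/t5e.png

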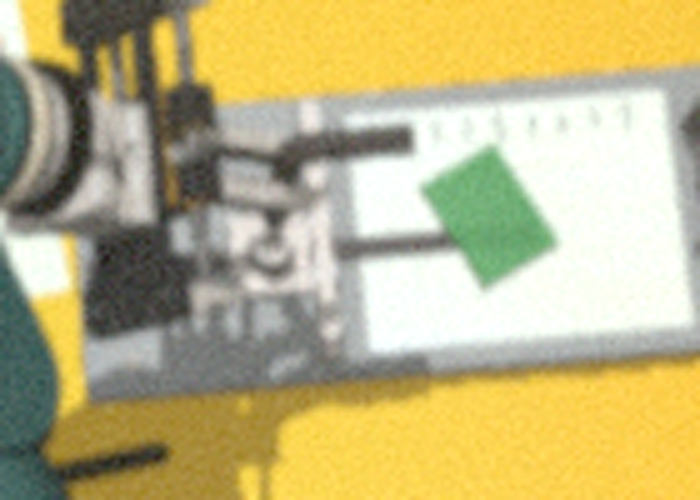

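Run:
```python
from bench import *; from h import *
o=get_obs(); s=snapshot("scene"); w=snapshot("wrist");T=snapshot("top")
f=lambda u,v:(245+(u-3.5)/8,130+(v-3.5)/8); g=lambda u,v:(245+(u-4.5)/10,195+(v-4.5)/10)
tt=lambda u,v:(235+(u-2)/5,175+(v-2)/5)
Rt=R.from_euler('xyz',o["ee_rot"]).as_matrix(); p0=o["tool_pos"]; n=Rt[:,0]; 
print("scenecam",ray(s,(280,200))[0])
def pl(p,off=0):
    c,d=ray(s,p); return c+d*((n@(p0-c)+off)/(n@d))
A=pl(f(242,350));B=pl(f(243,540));C=pl(f(62,85));D=pl(f(190,112));Sk=pl(g(307,260),-.0008)
for k,v in dict(A=A,B=B,shortend=C,D=D,sock=Sk).items(): print(k,v.round(4))
lv=A-B; print("bar lean y/z",lv[1]/lv[2]); sv=C-D; print("short slope z/-y",sv[2]/-sv[1])
print("sock on z",onz(s,g(307,260),.065), onz(T,tt(268,250),.065), "short top", onz(T,tt(411,139),.298))
c,d=ray_tool(w,o,(284.6,64.1)); print("wrist sock",(c+d*(.065-c[2])/d[2]).round(4))
c,d=ray_tool(w,o,(286.1,122)); print("ray end at plane z=.138",(c+d*(.138-c[2])/d[2]).round(4))
```

```text
scenecam [1.4168922  0.58763333 0.85326264]
A [0.5002 0.0487 0.2186]
B [0.4999 0.0493 0.1448]
shortend [ 0.5035 -0.016   0.2982]
D [0.5013 0.0302 0.3   ]
sock [0.4988 0.05   0.0664]
bar lean y/z -0.007522445382149172
short slope z/-y -0.039958657621054314
sock on z [0.49713237 0.04904195 0.065     ] [0.49625699 0.05036181 0.065     ] short top [ 0.5037822  -0.01584666  0.298     ]
wrist sock [0.4985 0.0518 0.065 ]
ray end at plane z=.138 [0.4996 0.0589 0.138 ]
```

Request:
send_rows --rows '[-0.3,5,2,5.6,0.26,0,0,-0.3,5,2,5.6,0.26,0,0,-0.3,5,2,5.6,0.26,0,0,-0.3,5,2,5.6,0.26,0,0,-0.3,5,0,5.6,0.26,0,0,-0.3,5,0,5.6,0.26,0,0,-0.3,5,0,5.6,0.26,0,0,-0.3,5,0,5.6,0.26,0,0]'

```text
time: 9.1
tool_pos: [0.4983, 0.0728, 0.2361]
ee_rot: [3.139, 0.003, 0.048]
wrist_force: [-0.7, 0.4, -3.7]
width: 0.0136
```

Request:
send_rows --rows '[-0.4,5,0,5.6,0.26,0,0,-0.4,5,0,5.6,0.26,0,0,-0.4,5,0,5.6,0.26,0,0,-0.4,5,0,5.6,0.26,0,0,-0.4,6,-2,5.6,0.26,0,0,-0.4,6,-2,5.6,0.26,0,0,-0.4,6,-2,5.6,0.26,0,0,-0.3,6,-2,5.5,0.26,0,0]'

```text
time: 10.1
tool_pos: [0.4951, 0.1164, 0.2273]
ee_rot: [-2.364, 0.002, 0.049]
wrist_force: [-0.0, 0.3, -2.7]
width: 0.0138
```

```bash
cat > look.py <<'E'
import sys
from bench import *; from h import *
t=sys.argv[1]
o=get_obs(); w=snapshot("wrist"); print(o["time"],o["tool_pos"].round(4),o["ee_rot"].round(4),o["wrist_force"].round(1),o["wrist_torque"].round(2),o["width"],o["joint_positions"].round(3))
s=snapshot("scene");T=snapshot("top")
cv2.imwrite(f"pics/w{t}.png",cv2.convertScaleAbs(w["color"][:,:,::-1],alpha=1.6,beta=10))
cv2.imwrite(f"pics/s{t}.png",cv2.convertScaleAbs(cv2.resize(s["color"][150:250,230:330,::-1],None,fx=6,fy=6,interpolation=cv2.INTER_CUBIC),alpha=1.5,beta=10))
cv2.imwrite(f"pics/t{t}.png",cv2.convertScaleAbs(cv2.resize(T["color"][180:270,240:340,::-1],None,fx=6,fy=6,interpolation=cv2.INTER_CUBIC),alpha=1.6,beta=10))
E
python3 look.py 6
```

```text
10.1 [0.4951 0.1164 0.2273] [-2.3643e+00  1.5000e-03  4.8500e-02] [-0.   0.3 -2.7] [-0.75  0.05 -0.05] 0.01379337618784895 [-0.358  0.058  1.559  0.726  1.818 -0.328]
```

View pics/w6.png

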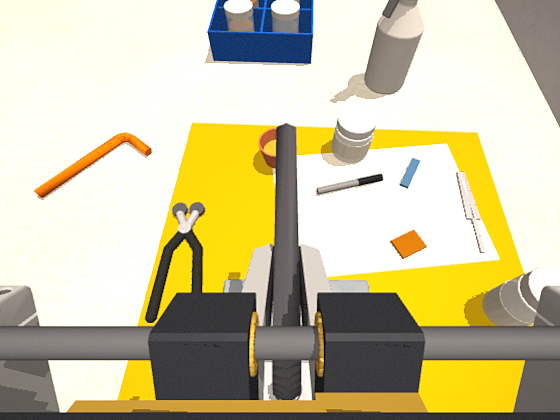

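View pics/s6.png

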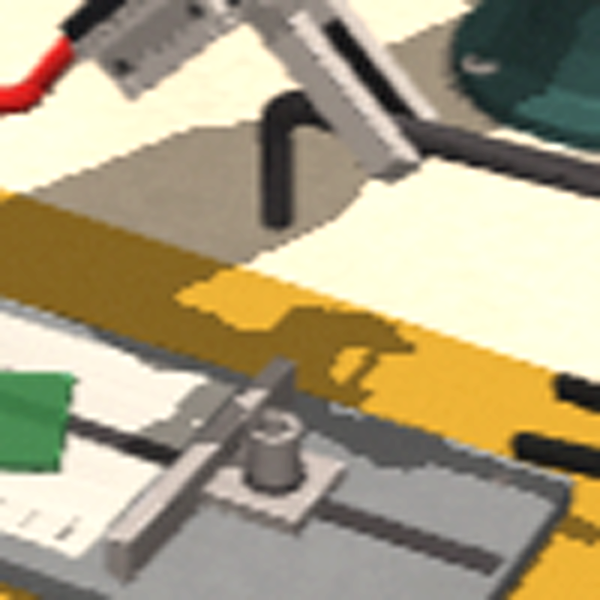

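View pics/t6.png

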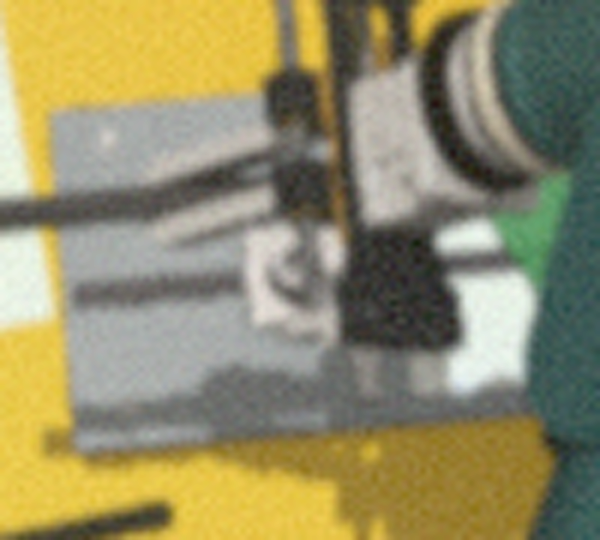

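```bash
cat > pl.py <<'E'
from bench import *; from h import *
def setup(off=.0008):
    o=get_obs(); s=snapshot("scene"); Rt=R.from_euler('xyz',o["ee_rot"]).as_matrix(); n=Rt[:,0]
    def pl(p,of=off):
        c,d=ray(s,p); return c+d*((n@(o["tool_pos"]-c)+of)/(n@d))
    return o,s,pl
E
python3 - <<'E'
from pl import *
o,s,pl=setup()
f=lambda u,v:(230+(u-2.5)/6,150+(v-2.5)/6)
for k,p in dict(up=(276.5,150),low=(277.5,210),tip=(278,224),long1=(440,138),long2=(590,180),sock=(274,422)).items():
    print(k,pl(f(*p)).round(4))
# refine: dark bar axis by intensity per row / col
g=cv2.cvtColor(s["color"],cv2.COLOR_RGB2GRAY).astype(float)
pts=[]
for r in range(173,186):
    row=g[r,268:286]; bg=max(row[:2].mean(),row[-2:].mean()); wt=np.clip(bg*.8-row,0,None); pts.append(((wt*np.arange(268,286)).sum()/wt.sum(),r))
print(np.round(pts,2).tolist()); P=[pl(p) for p in pts]; P=np.array(P); print("short lean y/z",np.polyfit(P[:,2],P[:,1],1))
pts=[]
for c in range(304,340,3):
    col=g[150:200,c]; i=np.argmin(cv2.blur(col.reshape(-1,1),(1,5)).ravel()); seg=slice(max(i-7,0),i+8); wt=np.clip(np.median(col)*.6-col[seg],0,None); pts.append((c,150+(wt*np.arange(50)[seg]).sum()/wt.sum()))
print(np.round(pts,1).tolist()); P=np.array([pl(p) for p in pts]); print("long slope z/y",np.polyfit(P[:,1],P[:,2],1))
E
```

```text
up [0.4988 0.0505 0.2146]
low [0.4986 0.0511 0.1841]
tip [0.4986 0.0514 0.1769]
long1 [0.4952 0.1273 0.2424]
long2 [0.492  0.1948 0.2416]
sock [0.4982 0.0497 0.0681]
[[275.34, 173.0], [275.34, 174.0], [275.31, 175.0], [275.31, 176.0], [275.44, 177.0], [275.61, 178.0], [275.64, 179.0], [275.61, 180.0], [275.67, 181.0], [275.67, 182.0], [275.68, 183.0], [275.68, 184.0], [275.68, 185.0]]
short lean y/z [-0.03872717  0.05796138]
[[304.0, 172.5], [307.0, 157.9], [310.0, 163.5], [313.0, 155.7], [316.0, 155.5], [319.0, 153.1], [322.0, 153.7], [325.0, 153.0], [328.0, 150.2], [331.0, 151.0], [334.0, 153.2], [337.0, 152.1]]
long slope z/y [0.76174323 0.17061716]
```

Request:
send_rows --rows '[0,0,-12,0,0,0,0,0,0,-14,0,0,0,0,0,0,-14,0,0,0,0,0,0,-14,0,0,0,0,0,0,-14,0,0,0,0,0,-1,-14,0,0,0,0,0,0,-12,0,0,0,0,0,0,-6,0,0,0,0]'

```text
time: 11.3
tool_pos: [0.4954, 0.1164, 0.1275]
ee_rot: [-2.364, 0.001, 0.049]
wrist_force: [0.2, -0.6, -4.1]
width: 0.014
```

```bash
python3 look.py 7
```

```text
11.3 [0.4954 0.1164 0.1275] [-2.3636e+00  6.0000e-04  4.8700e-02] [ 0.2 -0.6 -4.1] [-0.75 -0.01  0.03] 0.014013913727168571 [-0.358  0.136  1.683  0.704  1.666 -0.463]
```

View pics/s7.png

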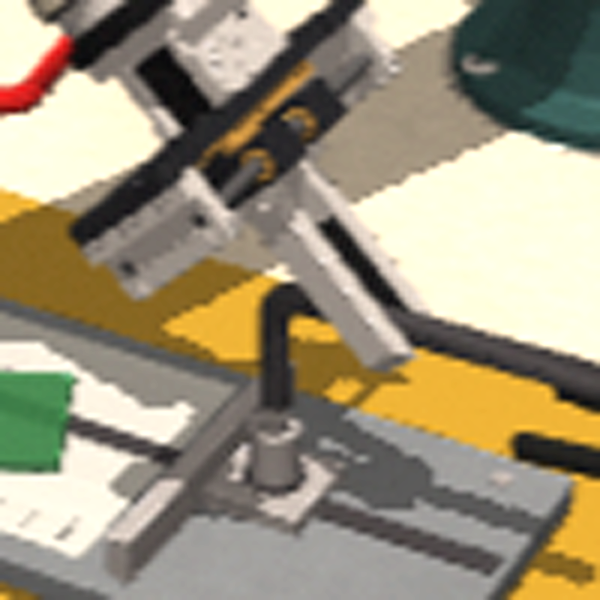

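View pics/t7.png

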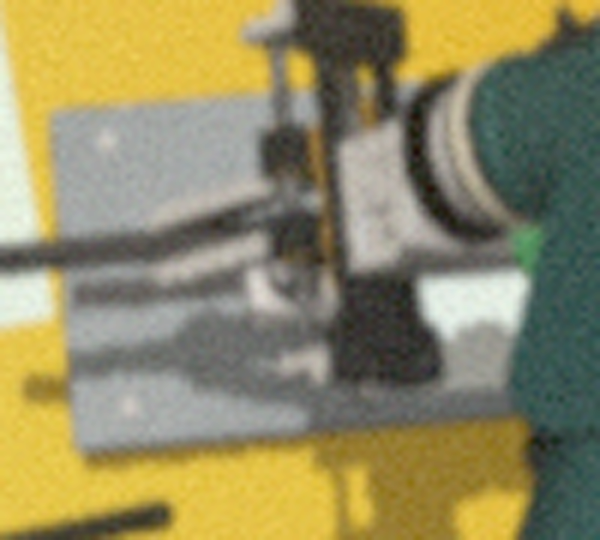

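Run:
```python
from bench import *; from h import *
s=snapshot("scene")
cv2.imwrite("pics/s7z.png",cv2.convertScaleAbs(cv2.resize(s["color"][195:240,255:300,::-1],None,fx=13,fy=13,interpolation=cv2.INTER_CUBIC),alpha=1.4,beta=10))
```

```text
(no output)
```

View pics/s7z.png

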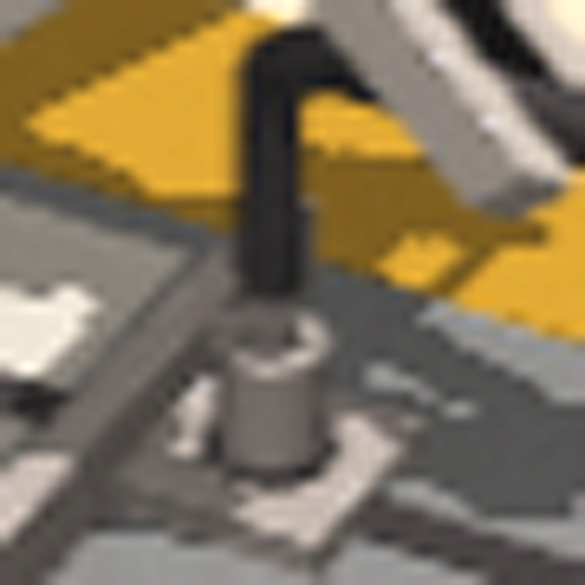

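Request:
send_rows --rows '[0,0,-7,0,0,0,0,0,0,-3,0,0,0,0,0,0,-1,0,0,0,0,0,0,-1,0,0,0,0,0,0,-1,0,0,0,0,0,0,-1,0,0,0,0,0,0,-1,0,0,0,0,0,0,0,0,0,0,0]'

```text
time: 12.5
tool_pos: [0.4956, 0.1164, 0.1134]
ee_rot: [-2.364, -0.0, 0.049]
wrist_force: [-0.2, 0.3, -2.9]
width: 0.014
```

Request:
send_rows --rows '[0,0,-1,0,0,0,0,0,0,0,0,0,0,0,0,0,-1,0,0,0,0,0,0,0,0,0,0,0,0,0,0,0,0,0,0,0,0,0,0,0,0,0,0,0,0,0,0,0,0,0,0,0,0,0,0,0]'

```text
time: 13.5
tool_pos: [0.4956, 0.1164, 0.1115]
ee_rot: [-2.364, -0.001, 0.049]
wrist_force: [0.3, -0.5, -2.4]
width: 0.0139
```

Request:
send_rows --rows '[0,0,-1,0,0,0,0,0,0,0,0,0,0,0,0,0,-1,0,0,0,0,0,0,0,0,0,0,0,0,0,-1,0,0,0,0,0,0,0,0,0,0,0,0,0,0,0,0,0,0,0,0,0,0,0,0,0]'

```text
time: 14.5
tool_pos: [0.4956, 0.1163, 0.1085]
ee_rot: [-2.364, -0.001, 0.049]
wrist_force: [0.1, -0.1, -2.7]
width: 0.0142
```

Run:
```python
from bench import *; from h import *
o=get_obs(); print(o["tool_pos"],o["wrist_force"],o["wrist_torque"])
s=snapshot("scene")
cv2.imwrite("pics/s8z.png",cv2.convertScaleAbs(cv2.resize(s["color"][195:240,255:300,::-1],None,fx=13,fy=13,interpolation=cv2.INTER_CUBIC),alpha=1.4,beta=10))
```

```text
[0.49564172 0.11633879 0.10852458] [ 0.12990815 -0.0988532  -2.73546896] [-0.71699484  0.02977699 -0.00203206]
```

View pics/s8z.png

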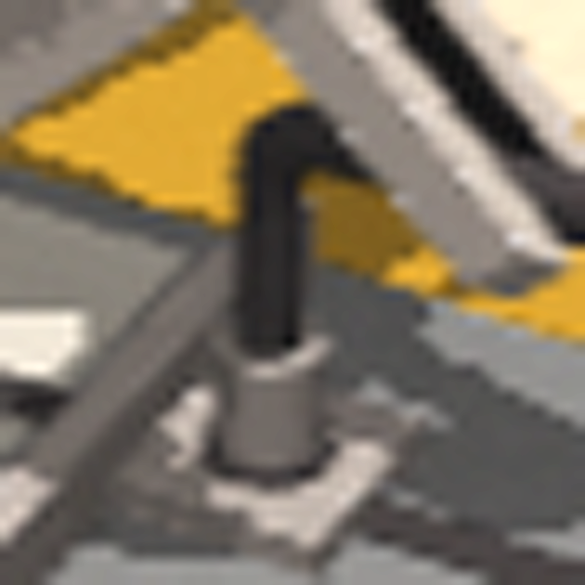

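The tip is about 3 mm into the socket with no contact force, and in the scene crop the bar disappears behind the rim at (272,355). I'll carry on down.

Request:
send_rows --rows '[0,0,-1,0,0,0,0,0,0,-1,0,0,0,0,0,0,-1,0,0,0,0,0,0,-1,0,0,0,0,0,0,-1,0,0,0,0,0,0,-1,0,0,0,0,0,0,0,0,0,0,0,0,0,0,0,0,0,0]'

```text
time: 15.55
tool_pos: [0.4956, 0.1163, 0.1025]
ee_rot: [-2.364, -0.001, 0.049]
wrist_force: [0.4, -0.9, -2.9]
width: 0.0137
```

Request:
send_rows --rows '[0,0,-1,0,0,0,0,0,0,-1,0,0,0,0,0,0,-1,0,0,0,0,0,0,-1,0,0,0,0,0,0,-1,0,0,0,0,0,0,-1,0,0,0,0,0,0,-1,0,0,0,0,0,0,0,0,0,0,0]'

```text
time: 16.55
tool_pos: [0.4956, 0.1164, 0.0954]
ee_rot: [-2.364, -0.0, 0.049]
wrist_force: [0.4, 0.7, -3.4]
width: 0.0136
```

Request:
send_rows --rows '[0,0,-1,0,0,0,0,0,0,-1,0,0,0,0,0,0,-1,0,0,0,0,0,0,-1,0,0,0,0,0,0,-1,0,0,0,0,0,0,-1,0,0,0,0,0,0,0,0,0,0,0,0,0,0,0,0,0,0]'

```text
time: 17.55
tool_pos: [0.4957, 0.1165, 0.0898]
ee_rot: [-2.364, -0.001, 0.049]
wrist_force: [-0.2, 1.3, 0.1]
width: 0.014
```

Request:
send_rows --rows '[0,0,-1,0,0,0,0,0,0,0,0,0,0,0,0,0,-0.5,0,0,0,0,0,0,0,0,0,0,0,0,0,0,0,0,0,0,0,0,0,0,0,0,0,0,0,0,0,0,0,0,0,0,0,0,0,0,0]'

```text
time: 18.55
tool_pos: [0.496, 0.1168, 0.0891]
ee_rot: [-2.363, -0.002, 0.049]
wrist_force: [-0.5, 2.4, 5.6]
width: 0.014
```

```bash
python3 look.py 9
python3 - <<'E'
from bench import *; from h import *
s=snapshot("scene")
cv2.imwrite("pics/s9z.png",cv2.convertScaleAbs(cv2.resize(s["color"][195:240,255:300,::-1],None,fx=13,fy=13,interpolation=cv2.INTER_CUBIC),alpha=1.4,beta=10))
E
```

```text
18.55 [0.496  0.1168 0.0891] [-2.3626e+00 -2.1000e-03  4.9200e-02] [-0.5  2.4  5.6] [ 0.25  0.14 -0.02] 0.013961547296261251 [-0.358  0.179  1.719  0.703  1.604 -0.516]
```

View pics/s9z.png

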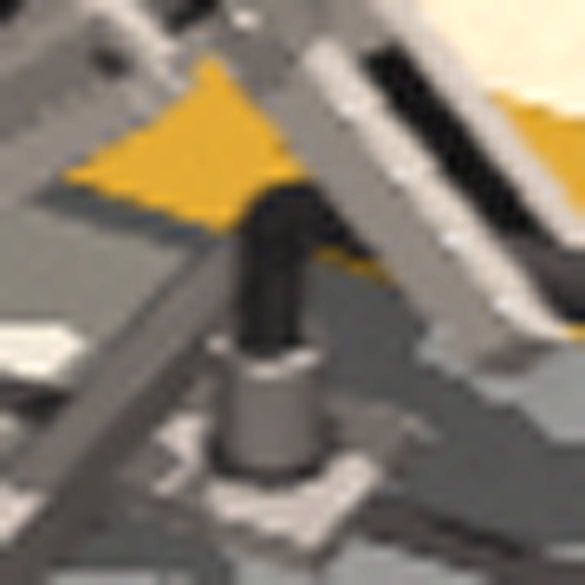

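View pics/w9.png

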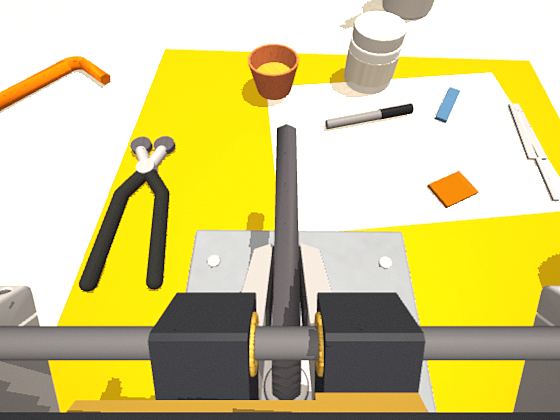

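The key is seated: the insertion bottomed out with about 8 N. I'll relax the grip and open it a little.

Request:
send_rows --rows '[0,0,1,0,0,0,0,0,0,0,0,0,0,0.3,0,0,0,0,0,0,0.3,0,0,0,0,0,0,0.3,0,0,0,0,0,0,0.3,0,0,0,0,0,0,0.3,0,0,0,0,0,0,0.3,0,0,0,0,0,0,0.3]'

```text
time: 19.75
tool_pos: [0.4956, 0.1163, 0.089]
ee_rot: [-2.364, -0.001, 0.049]
wrist_force: [-0.2, -0.1, -1.0]
width: 0.0283
```

```bash
python3 look.py 10
python3 - <<'E'
from bench import *; from h import *
s=snapshot("scene")
cv2.imwrite("pics/s10z.png",cv2.convertScaleAbs(cv2.resize(s["color"][180:240,240:340,::-1],None,fx=8,fy=8,interpolation=cv2.INTER_CUBIC),alpha=1.4,beta=10))
E
```

```text
19.75 [0.4956 0.1163 0.089 ] [-2.3641e+00 -6.0000e-04  4.8900e-02] [-0.2 -0.1 -1. ] [-0.32  0.03  0.02] 0.028263678008283 [-0.358  0.178  1.719  0.701  1.605 -0.515]
```

View pics/s10z.png

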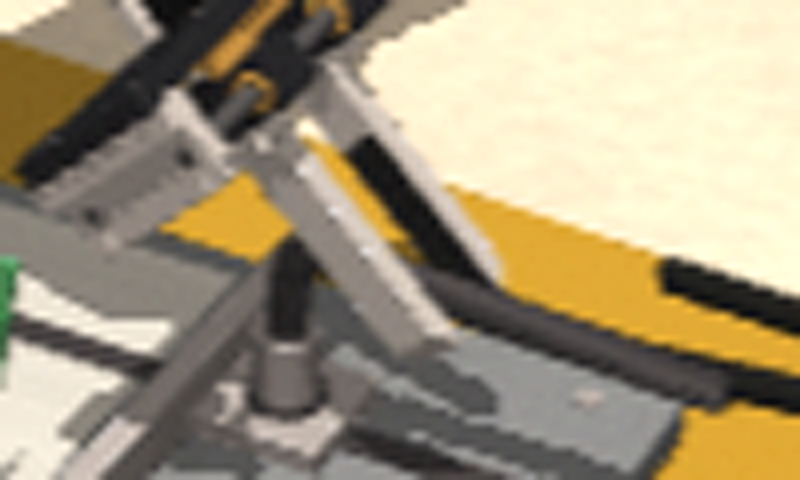

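View pics/w10.png

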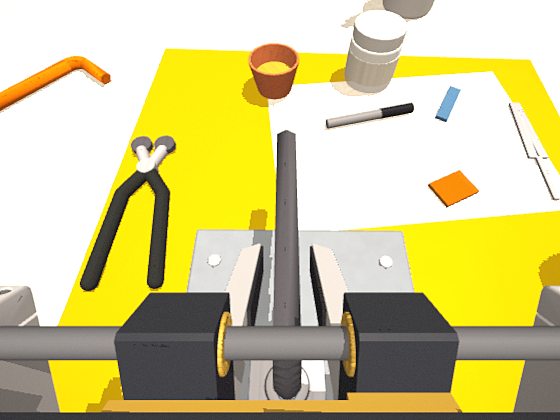

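Request:
send_rows --rows '[-0.4,8,-1,0,0,0,0.3,-0.4,8,-1,0,0,0,0.3,-0.4,8,-1,0,0,0,0.3,-0.4,8,-1,0,0,0,0.3,-0.4,8,-1,0,0,0,0.3,-0.4,8,-1,0,0,0,0.3,-0.4,9,0,0,0,0,0.3,-0.4,9,0,0,0,0,0.3]'

```text
time: 20.95
tool_pos: [0.4924, 0.183, 0.083]
ee_rot: [-2.364, -0.001, 0.049]
wrist_force: [-0.4, 1.5, -0.0]
width: 0.0283
```

```bash
python3 look.py 11
python3 - <<'E'
from bench import *; from h import *
s=snapshot("scene")
cv2.imwrite("pics/s11z.png",cv2.convertScaleAbs(cv2.resize(s["color"][180:240,240:340,::-1],None,fx=8,fy=8,interpolation=cv2.INTER_CUBIC),alpha=1.4,beta=10))
# plan arc: per-row deltas of TCP about screw axis
p=get_obs()["tool_pos"][:2]; c=np.array([.4985,.0495]); r=p-c; print("r",np.hypot(*r),np.degrees(np.arctan2(*r[::-1])))
for st in (4,3):
    a=0;q=r
    out=[]
    for i in range(16):
        t=-np.radians(st); M=np.array([[np.cos(t),-np.sin(t)],[np.sin(t),np.cos(t)]]); q2=M@q; out.append(((q2-q)*1000).round(1).tolist()); q=q2
    print(st,out)
E
```

```text
20.95 [0.4924 0.183  0.083 ] [-2.364e+00 -6.000e-04  4.890e-02] [-0.4  1.5 -0. ] [-0.38  0.03  0.01] 0.028270888864519405 [-0.235  0.153  1.762  0.74   1.515 -0.44 ]
r 0.1331460687395167 92.63349137503079
4 [[9.3, 0.1], [9.3, -0.5], [9.2, -1.2], [9.1, -1.8], [9.0, -2.5], [8.8, -3.1], [8.5, -3.7], [8.3, -4.3], [7.9, -4.8], [7.6, -5.4], [7.2, -5.9], [6.8, -6.4], [6.3, -6.8], [5.8, -7.3], [5.3, -7.6], [4.7, -8.0]]
3 [[7.0, 0.1], [7.0, -0.2], [6.9, -0.6], [6.9, -1.0], [6.8, -1.3], [6.8, -1.7], [6.7, -2.0], [6.6, -2.4], [6.4, -2.7], [6.3, -3.0], [6.1, -3.4], [5.9, -3.7], [5.7, -4.0], [5.5, -4.3], [5.3, -4.6], [5.0, -4.8]]
```

View pics/s11z.png

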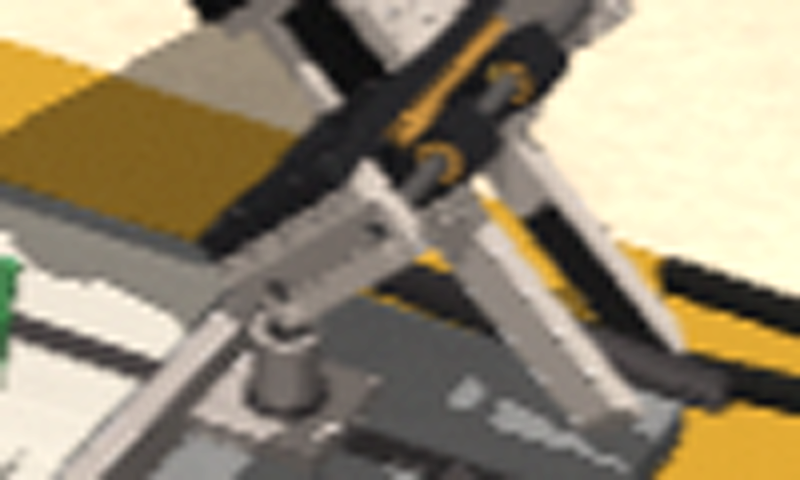

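View pics/w11.png

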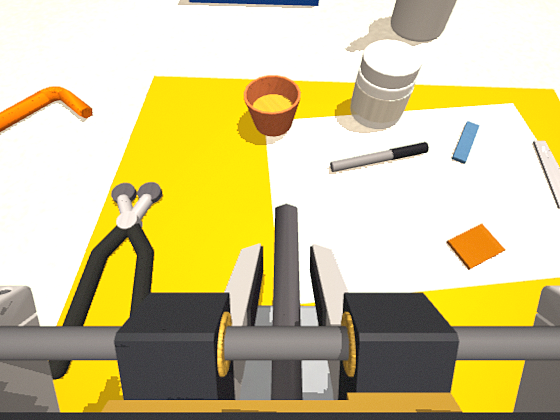

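Request:
send_rows --rows '[7,0.1,0,0,0,-3,0.3,7,-0.2,0,0,0,-3,0.3,6.9,-0.6,0,0,0,-3,0.3,6.9,-1,0,0,0,-3,0.3,6.8,-1.3,0,0,0,-3,0.3,6.8,-1.7,0,0,0,-3,0.3,6.7,-2,0,0,0,-3,0.3,6.6,-2.4,0,0,0,-3,0.3]'

```text
time: 22.15
tool_pos: [0.5426, 0.1749, 0.0815]
ee_rot: [-2.364, 0.008, -0.367]
wrist_force: [-9.1, 0.9, 3.8]
width: 0.0281
```

```bash
python3 look.py 12
python3 - <<'E'
from bench import *; from h import *
s=snapshot("scene")
cv2.imwrite("pics/s12z.png",cv2.convertScaleAbs(cv2.resize(s["color"][180:255,240:340,::-1],None,fx=8,fy=8,interpolation=cv2.INTER_CUBIC),alpha=1.4,beta=10))
E
```

```text
22.15 [0.5426 0.1749 0.0815] [-2.3643  0.0085 -0.3665] [-9.1  0.9  3.8] [0.14 1.56 1.48] 0.028070225772327616 [-0.244  0.052  1.877  0.828  1.24  -0.169]
```

View pics/s12z.png

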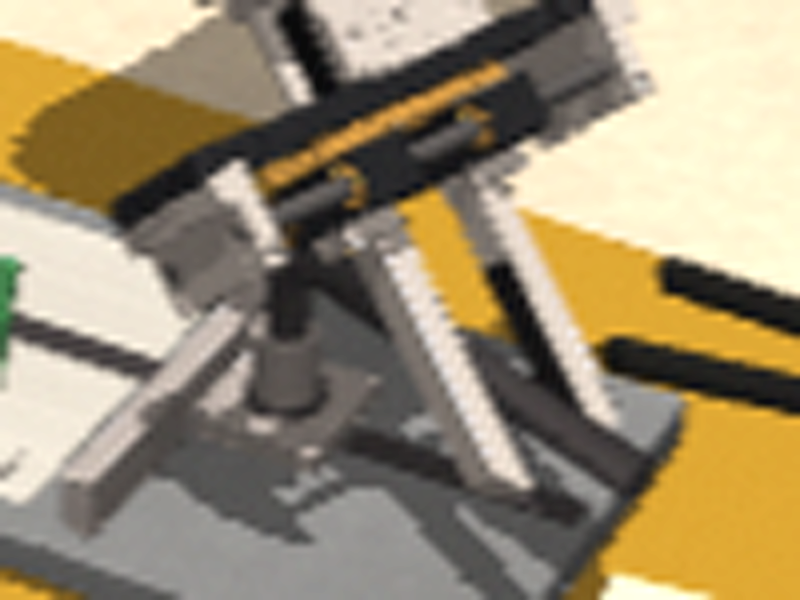

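View pics/w12.png

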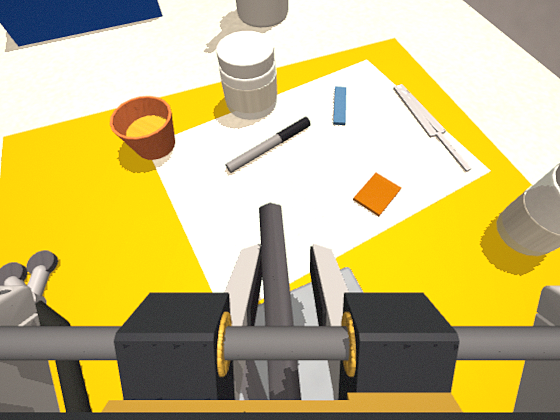

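Request:
send_rows --rows '[6.4,-2.7,0,0,0,-3,0.3,6.3,-3,0,0,0,-3,0.3,6.1,-3.4,0,0,0,-3,0.3,5.9,-3.7,0,0,0,-3,0.3,5.7,-4,0,0,0,-3,0.3,5.5,-4.3,0,0,0,-3,0.3,0,0,0,0,0,0,0.3,0,0,0,0,0,0,0.3]'

```text
time: 23.35
tool_pos: [0.5781, 0.156, 0.0816]
ee_rot: [-2.364, 0.01, -0.677]
wrist_force: [-10.2, 4.8, 3.7]
width: 0.0283
```

```bash
python3 look.py 13
python3 - <<'E'
from bench import *; from h import *
s=snapshot("scene")
cv2.imwrite("pics/s13z.png",cv2.convertScaleAbs(cv2.resize(s["color"][180:255,240:340,::-1],None,fx=8,fy=8,interpolation=cv2.INTER_CUBIC),alpha=1.4,beta=10))
E
```

```text
23.35 [0.5781 0.156  0.0816] [-2.3644  0.01   -0.6774] [-10.2   4.8   3.7] [0.91 1.38 1.69] 0.028339524722084123 [-0.22  -0.019  1.949  0.845  1.007  0.064]
```

View pics/s13z.png

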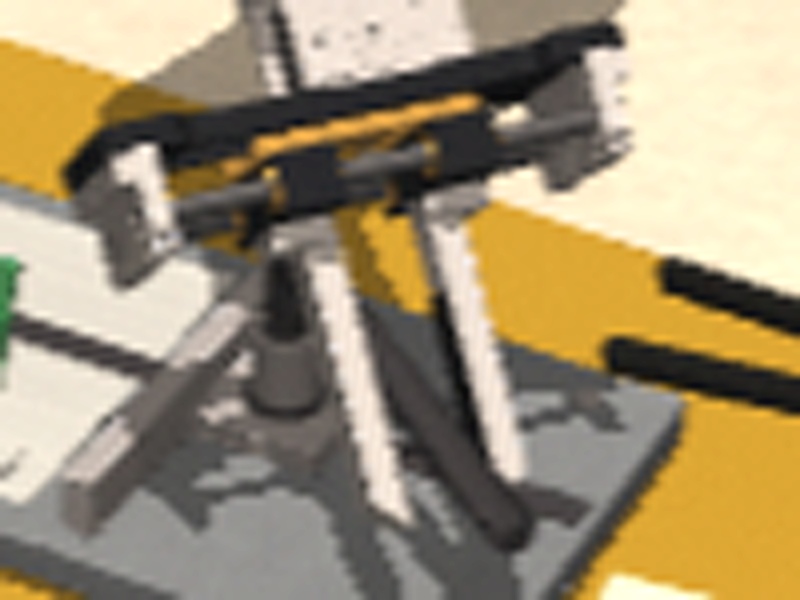

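View pics/w13.png

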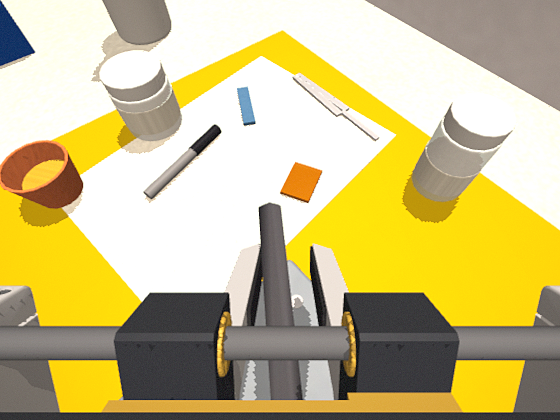

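Request:
send_rows --rows '[5.3,-4.6,0,0,0,-3,0.3,5,-4.8,0,0,0,-3,0.3,4.8,-5,0,0,0,-3,0.3,0,0,0,0,0,0,0.3,0,0,0,0,0,0,0.3,0,0,0,0,0,0,0.3,0,0,0,0,0,0,0.3,0,0,0,0,0,0,0.3]'

```text
time: 24.55
tool_pos: [0.5936, 0.1425, 0.0817]
ee_rot: [-2.365, 0.011, -0.834]
wrist_force: [-9.5, 7.4, 3.1]
width: 0.0281
```

Request:
send_rows --rows '[3.1,-3.4,0,0,0,-2,0.3,0,0,0,0,0,0,0.3,3,-3.6,0,0,0,-2,0.3,0,0,0,0,0,0,0.3,0,0,0,0,0,0,0.3,0,0,0,0,0,0,0.3,0,0,0,0,0,0,0.3,0,0,0,0,0,0,0.3]'

```text
time: 25.55
tool_pos: [0.5998, 0.1358, 0.0817]
ee_rot: [-2.365, 0.011, -0.904]
wrist_force: [-9.5, 8.8, 4.0]
width: 0.0284
```

```bash
python3 look.py 14
python3 - <<'E'
from bench import *; from h import *
s=snapshot("scene")
cv2.imwrite("pics/s14z.png",cv2.convertScaleAbs(cv2.resize(s["color"][180:255,240:340,::-1],None,fx=8,fy=8,interpolation=cv2.INTER_CUBIC),alpha=1.4,beta=10))
E
```

```text
25.55 [0.5998 0.1358 0.0817] [-2.3651  0.0111 -0.9038] [-9.5  8.8  4. ] [1.4  1.17 1.87] 0.028354343149706977 [-0.184 -0.063  1.99   0.807  0.828  0.277]
```

View pics/s14z.png

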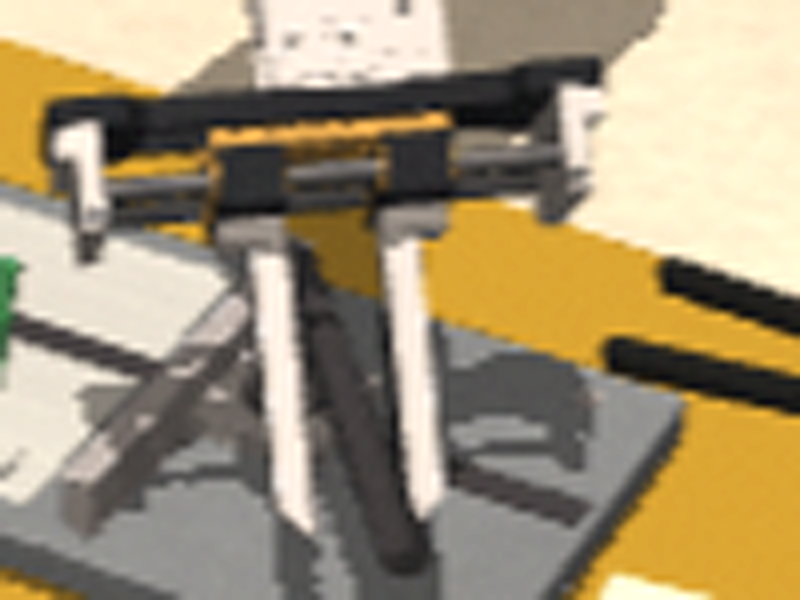

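View pics/w14.png

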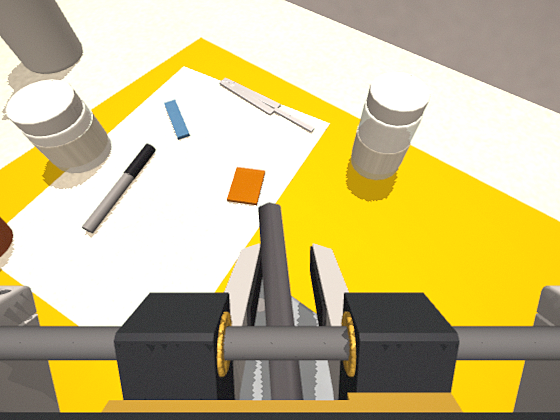

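```bash
cat > ang.py <<'E'
from bench import *; from h import *
o=get_obs(); w=snapshot("wrist"); hsv=cv2.cvtColor(w["color"],cv2.COLOR_RGB2HSV); g=w["color"].max(2).astype(int)
P=[];pix=[]
for r in range(215,300,5):
    m=np.where((g[r,255:308]<62)&(hsv[r,255:308,1]<70))[0]+255
    # largest run
    if len(m)<5: continue
    runs=np.split(m,np.where(np.diff(m)>1)[0]+1); k=max(runs,key=len); u=(k[0]+k[-1])/2; pix.append((r,k[0],k[-1]))
    c,d=ray_tool(w,o,(u,r)); P.append(c+d*(.1-c[2])/d[2])
print(pix); P=np.array(P)
d=P[0]-P[-1]; b=np.polyfit(P[:,1] if abs(d[1])>abs(d[0]) else P[:,0], P[:,0] if abs(d[1])>abs(d[0]) else P[:,1],1)
v=cv2.fitLine(P[:,:2].astype(np.float32),cv2.DIST_HUBER,0,.001,.001).ravel()[:2]; v=v*np.sign(v@d[:2])
print("bar heading",np.arctan2(v[1],v[0]),"from start",np.pi/2+.045-np.arctan2(v[1],v[0]), "tool yaw",o["ee_rot"][2])
a=P[len(P)//2][:2]-np.array([.4985,.0495]); print("via centre",np.pi/2+.045-np.arctan2(a[1],a[0]))
E
python3 ang.py
```

```text
[(215, np.int64(260), np.int64(272)), (220, np.int64(259), np.int64(272)), (225, np.int64(260), np.int64(273)), (230, np.int64(261), np.int64(273)), (235, np.int64(261), np.int64(273)), (240, np.int64(262), np.int64(274)), (245, np.int64(260), np.int64(274)), (250, np.int64(260), np.int64(275)), (255, np.int64(259), np.int64(275)), (260, np.int64(257), np.int64(276)), (265, np.int64(262), np.int64(277)), (270, np.int64(261), np.int64(276)), (275, np.int64(262), np.int64(276)), (280, np.int64(263), np.int64(277)), (285, np.int64(263), np.int64(278)), (290, np.int64(264), np.int64(279)), (295, np.int64(264), np.int64(279))]
bar heading 0.7587462734169559 from start 0.8570500533779406 tool yaw -0.9038267006597789
via centre 0.8250351616040649
```

Request:
send_rows --rows '[2.8,-3.7,0,0,0,-2,0.3,0,0,0,0,0,0,0.3,0,0,0,0,0,0,0.3,0,0,0,0,0,0,0.3,2.7,-3.8,0,0,0,-2,0.3,0,0,0,0,0,0,0.3,0,0,0,0,0,0,0.3,0,0,0,0,0,0,0.3]'

```text
time: 26.8
tool_pos: [0.6032, 0.1314, 0.0808]
ee_rot: [-2.367, 0.017, -0.969]
wrist_force: [-13.3, 15.0, 6.5]
width: 0.0281
```

```bash
python3 ang.py
```

```text
[(215, np.int64(259), np.int64(270)), (220, np.int64(259), np.int64(272)), (225, np.int64(260), np.int64(272)), (230, np.int64(260), np.int64(272)), (235, np.int64(261), np.int64(273)), (240, np.int64(261), np.int64(273)), (245, np.int64(260), np.int64(269)), (250, np.int64(260), np.int64(275)), (255, np.int64(258), np.int64(276)), (260, np.int64(257), np.int64(276)), (265, np.int64(261), np.int64(276)), (270, np.int64(262), np.int64(277)), (275, np.int64(264), np.int64(273)), (280, np.int64(265), np.int64(278)), (285, np.int64(264), np.int64(273)), (290, np.int64(265), np.int64(279)), (295, np.int64(265), np.int64(281))]
bar heading 0.7043932154193691 from start 0.9114031113755274 tool yaw -0.9685864023377491
via centre 0.8663630827978013
```

Request:
send_rows --rows '[2.5,-3.9,0,0,0,-2,0.3,0,0,0,0,0,0,0.3,0,0,0,0,0,0,0.3,0,0,0,0,0,0,0.3,0,0,0,0,0,0,0.3,0,0,0,0,0,0,0.3,0,0,0,0,0,0,0.3,0,0,0,0,0,0,0.3]'

```text
time: 27.85
tool_pos: [0.6046, 0.1293, 0.0803]
ee_rot: [-2.368, 0.02, -1.001]
wrist_force: [-14.8, 19.2, 5.4]
width: 0.0283
```

```bash
python3 look.py 15; python3 ang.py;python3 - <<'E'
from bench import *; from h import *
s=snapshot("scene")
cv2.imwrite("pics/s15z.png",cv2.convertScaleAbs(cv2.resize(s["color"][180:255,240:340,::-1],None,fx=8,fy=8,interpolation=cv2.INTER_CUBIC),alpha=1.4,beta=10))
E
```

```text
27.85 [0.6046 0.1293 0.0803] [-2.3684  0.0204 -1.0008] [-14.8  19.2   5.4] [3.04 1.64 3.43] 0.028307604041650874 [-0.159 -0.08   2.008  0.769  0.754  0.397]
[(215, np.int64(258), np.int64(269)), (220, np.int64(259), np.int64(267)), (225, np.int64(259), np.int64(268)), (230, np.int64(260), np.int64(273)), (235, np.int64(260), np.int64(273)), (240, np.int64(261), np.int64(273)), (245, np.int64(260), np.int64(274)), (250, np.int64(260), np.int64(274)), (255, np.int64(258), np.int64(276)), (260, np.int64(259), np.int64(271)), (265, np.int64(262), np.int64(277)), (270, np.int64(262), np.int64(278)), (275, np.int64(264), np.int64(272)), (280, np.int64(264), np.int64(279)), (285, np.int64(263), np.int64(279)), (290, np.int64(265), np.int64(281)), (295, np.int64(266), np.int64(281))]
bar heading 0.7103702540390198 from start 0.9054260727558767 tool yaw -1.0008583135044888
via centre 0.8854003192200475
```

View pics/s15z.png

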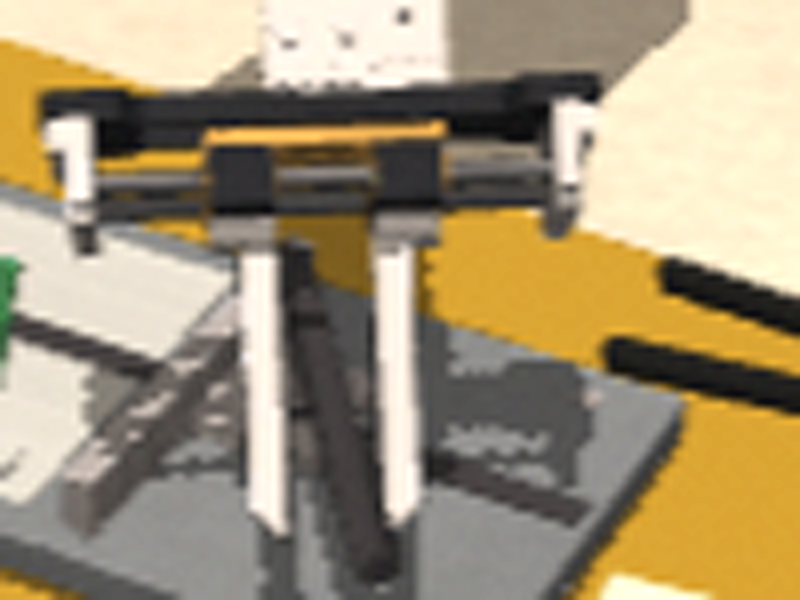

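The hard stop is confirmed: the force rose to 24 N (about 2.9 Nm at the screw) and the key stopped turning. I'll back off gently inside the finger gap.

Request:
send_rows --rows '[-1.6,2.5,0,0,0,1,0.3,-1.6,2.5,0,0,0,1,0.3,-1.6,2.5,0,0,0,1,0.3,0,0,0,0,0,0,0.4,0,0,0,0,0,0,0.5,0,0,0,0,0,0,0.5,0,0,0,0,0,0,0.5,0,0,0,0,0,0,0.5]'

```text
time: 29.1
tool_pos: [0.6036, 0.1295, 0.0808]
ee_rot: [-2.368, 0.007, -0.959]
wrist_force: [-9.9, 2.4, 3.4]
width: 0.0471
```

```bash
python3 look.py 16; python3 ang.py;python3 - <<'E'
from bench import *; from h import *
print(R.from_euler('xyz',get_obs()["ee_rot"]).as_matrix()[:,2])
s=snapshot("scene")
cv2.imwrite("pics/s16z.png",cv2.convertScaleAbs(cv2.resize(s["color"][180:255,240:340,::-1],None,fx=8,fy=8,interpolation=cv2.INTER_CUBIC),alpha=1.4,beta=10))
E
```

```text
29.1 [0.6036 0.1295 0.0808] [-2.3677  0.007  -0.959 ] [-9.9  2.4  3.4] [0.42 1.41 1.25] 0.04706155947667018 [-0.172 -0.074  2.001  0.784  0.781  0.339]
[(215, np.int64(258), np.int64(260)), (225, np.int64(260), np.int64(264)), (230, np.int64(263), np.int64(265)), (235, np.int64(255), np.int64(256)), (240, np.int64(263), np.int64(266)), (245, np.int64(255), np.int64(258)), (250, np.int64(255), np.int64(259)), (255, np.int64(255), np.int64(259)), (260, np.int64(255), np.int64(260)), (265, np.int64(255), np.int64(260)), (270, np.int64(255), np.int64(261)), (275, np.int64(255), np.int64(262)), (280, np.int64(255), np.int64(263)), (285, np.int64(255), np.int64(264)), (290, np.int64(255), np.int64(263)), (295, np.int64(255), np.int64(265))]
bar heading 0.6564144084978909 from start 0.9593819182970056 tool yaw -0.9589498151433189
via centre 0.8352811696410044
[ 0.56931242  0.40550521 -0.71515656]
```

View pics/s16z.png

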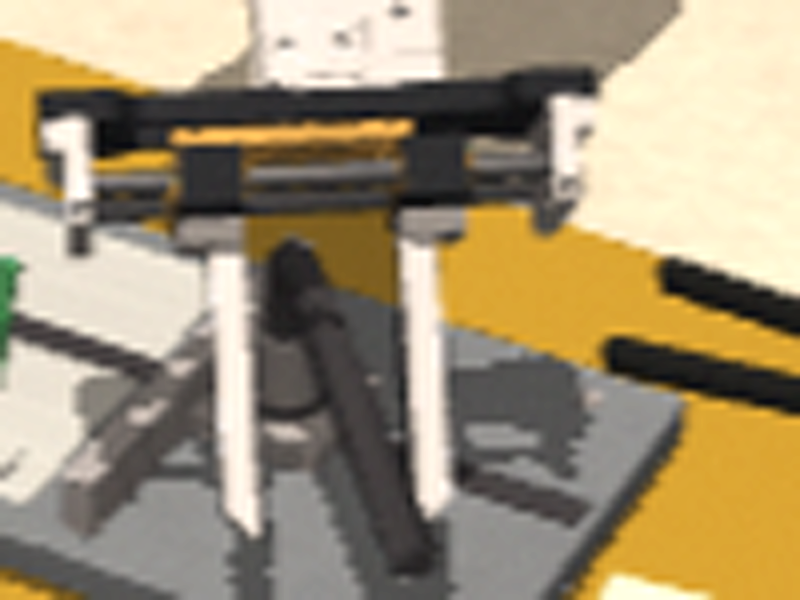

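View pics/w16.png

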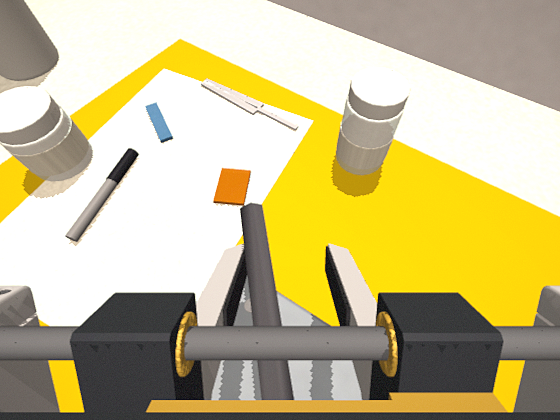

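Request:
send_rows --rows '[-1.6,2.5,0,0,0,0,0.5,-1.6,2.5,0,0,0,0,0.5,0,0,0,0,0,0,0.5,0,0,0,0,0,0,0.5,0,0,0,0,0,0,0.5,0,0,0,0,0,0,0.5,0,0,0,0,0,0,0.5,0,0,0,0,0,0,0.5]'

```text
time: 30.35
tool_pos: [0.6021, 0.1329, 0.0816]
ee_rot: [-2.366, 0.004, -0.962]
wrist_force: [-5.4, 1.3, 0.2]
width: 0.0473
```

```bash
python3 look.py 17
python3 - <<'E'
from bench import *; from h import *
s=snapshot("scene")
cv2.imwrite("pics/s17z.png",cv2.convertScaleAbs(cv2.resize(s["color"][180:255,240:340,::-1],None,fx=8,fy=8,interpolation=cv2.INTER_CUBIC),alpha=1.4,beta=10))
E
```

```text
30.35 [0.6021 0.1329 0.0816] [-2.366   0.0036 -0.9625] [-5.4  1.3  0.2] [0.04 0.96 0.64] 0.0472556964928752 [-0.162 -0.081  2.007  0.779  0.77   0.35 ]
```

View pics/s17z.png

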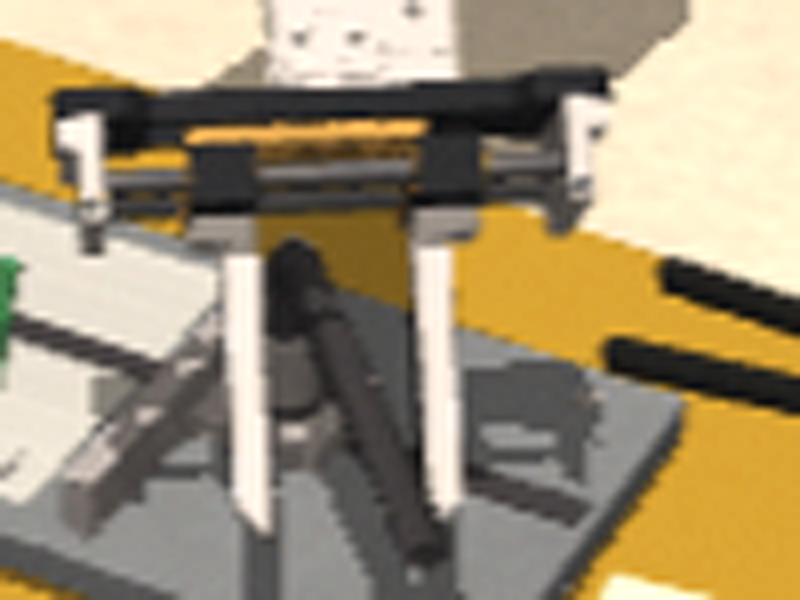

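View pics/w17.png

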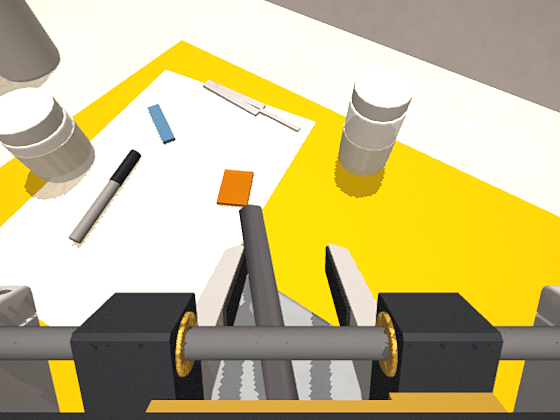

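```bash
cat > hd.py <<'E'
from bench import *; from h import *
s=snapshot("scene"); f=lambda u,v:(240+(u-3.5)/8,180+(v-3.5)/8)
def hd(a,b,za=.1,zb=.095):
    A=onz(s,f(*a),za);B=onz(s,f(*b),zb); d=B-A; print(A.round(4),B.round(4),"len",np.hypot(*d[:2]).round(4),"turn",np.pi/2+.045-np.arctan2(d[1],d[0]))
if __name__=="__main__":
    hd((298,262),(720,392)) # s11 rough
    hd((298,262),(378,570)); hd((298,262),(410,567)); hd((298,262),(425,550))
    w=snapshot("wrist");o=get_obs()
    for z in (.095,.1):
        P=[]
        for p in [(251,210),(283,375)]:
            c,d=ray_tool(w,o,p); P.append(c+d*(z-c[2])/d[2])
        d=P[0]-P[1]; print(P[0].round(4),P[1].round(4),"turn",np.pi/2+.045-np.arctan2(d[1],d[0]))
E
python3 hd.py
```

```text
[0.5035 0.0575 0.1   ] [0.4898 0.2092 0.095 ] len 0.1523 turn -0.04481400194096663
[0.5035 0.0575 0.1   ] [0.625  0.1572 0.095 ] len 0.1571 turn 0.9287801570634459
[0.5035 0.0575 0.1   ] [0.6187 0.1649 0.095 ] len 0.1575 turn 0.8655767332094817
[0.5035 0.0575 0.1   ] [0.6093 0.165  0.095 ] len 0.1508 turn 0.8225671078299726
[0.6112 0.166  0.095 ] [0.5487 0.0981 0.095 ] turn 0.7892893971295868
[0.6092 0.1638 0.1   ] [0.5486 0.098  0.1   ] turn 0.7892893971295872
```

Request:
send_rows --rows '[-1.6,2.5,0,0,0,0,0.5,-1.6,2.5,0,0,0,0,0.5,-1,1.5,0,0,0,0,0.5,0,0,0,0,0,0,0.5,0,0,0,0,0,0,0.5,0,0,0,0,0,0,0.5,0,0,0,0,0,0,0.5,0,0,0,0,0,0,0.5]'

```text
time: 31.65
tool_pos: [0.6002, 0.1383, 0.0831]
ee_rot: [-2.364, -0.001, -0.964]
wrist_force: [-1.6, 0.1, -0.6]
width: 0.0469
```

```bash
python3 look.py 18
python3 - <<'E'
from bench import *; from h import *
s=snapshot("scene")
cv2.imwrite("pics/s18z.png",cv2.convertScaleAbs(cv2.resize(s["color"][180:255,240:340,::-1],None,fx=8,fy=8,interpolation=cv2.INTER_CUBIC),alpha=1.4,beta=10))
E
```

```text
31.65 [0.6002 0.1383 0.0831] [-2.3638e+00 -6.0000e-04 -9.6350e-01] [-1.6  0.1 -0.6] [-0.17  0.48  0.11] 0.04691682709932296 [-0.148 -0.09   2.013  0.773  0.759  0.364]
```

View pics/s18z.png

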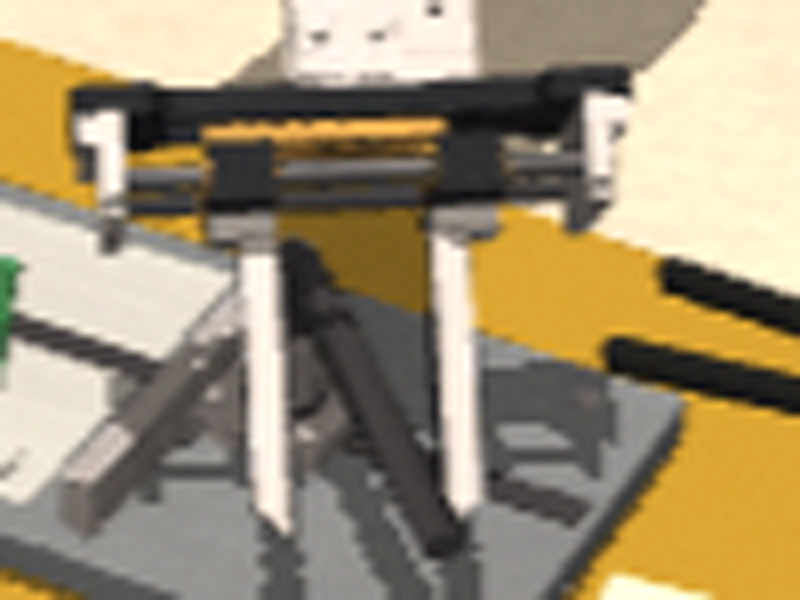

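View pics/w18.png

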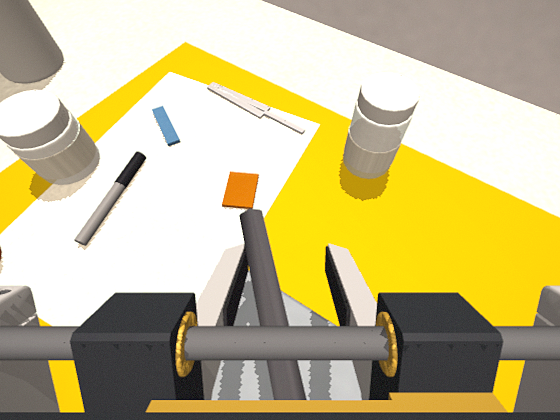

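Run:
```python
from hd import *
hd((298,262),(440,546))
w=snapshot("wrist");o=get_obs()
for z in (.095,):
    P=[]
    for p in [(252,214),(287,375)]:
        c,d=ray_tool(w,o,p); P.append(c+d*(z-c[2])/d[2])
    d=P[0]-P[1]; print(P[0].round(4),P[1].round(4),"turn",np.pi/2+.045-np.arctan2(d[1],d[0]))
```

```text
[0.5035 0.0575 0.1   ] [0.6052 0.168  0.095 ] len 0.1502 turn 0.789052250444788
[0.6078 0.1698 0.095 ] [0.5476 0.1021 0.095 ] turn 0.7712738296068787
```

Request:
send_rows --rows '[-1.6,2.5,0,0,0,0,0.5,-1.6,2.5,0,0,0,0,0.5,0,0,0,0,0,0,0.5,0,0,0,0,0,0,0.5,0,0,0,0,0,0,0.5,0,0,0,0,0,0,0.5,0,0,0,0,0,0,0.5,0,0,0,0,0,0,0.5]'

```text
time: 32.95
tool_pos: [0.5968, 0.1433, 0.083]
ee_rot: [-2.364, -0.001, -0.963]
wrist_force: [-0.5, 1.1, 0.4]
width: 0.0467
```

```bash
python3 look.py 19
python3 - <<'E'
from bench import *; from h import *
s=snapshot("scene")
cv2.imwrite("pics/s19z.png",cv2.convertScaleAbs(cv2.resize(s["color"][180:255,240:340,::-1],None,fx=8,fy=8,interpolation=cv2.INTER_CUBIC),alpha=1.4,beta=10))
E
```

```text
32.95 [0.5968 0.1433 0.083 ] [-2.364e+00 -6.000e-04 -9.635e-01] [-0.5  1.1  0.4] [-0.18  0.31  0.02] 0.046689566909993166 [-0.136 -0.098  2.02   0.768  0.752  0.376]
```

View pics/s19z.png

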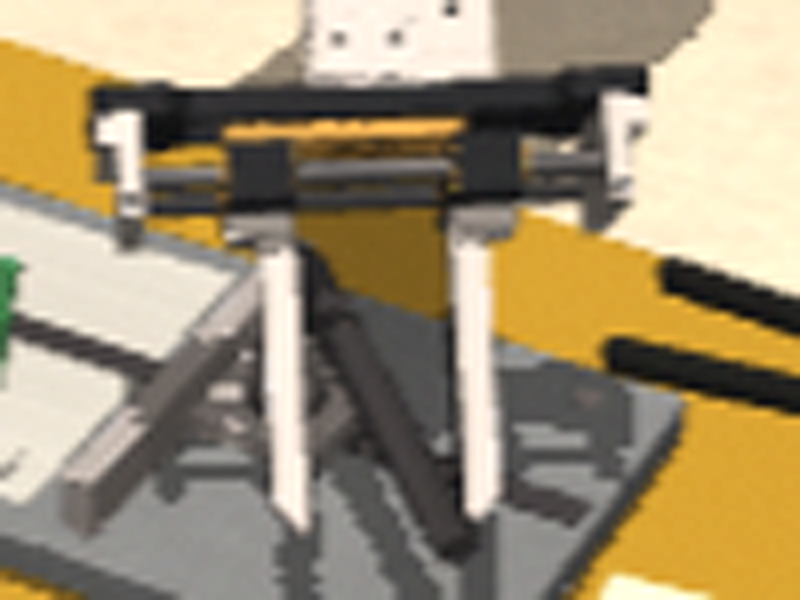

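View pics/w19.png

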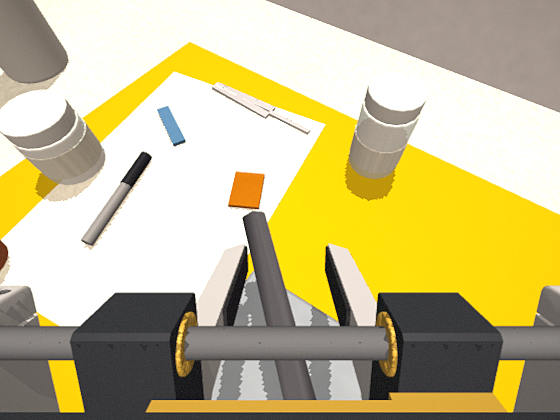

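Request:
send_rows --rows '[0,0,0,0,0,0,0.65,0,0,0,0,0,0,0.65,0,0,0,0,0,0,0.65,0,0,0,0,0,0,0.65,0,0,5,0,0,0,0.65,0,0,10,0,0,0,0.65,0,0,15,0,0,0,0.65,0,0,20,0,0,0,0.65]'

```text
time: 34.15
tool_pos: [0.5968, 0.1433, 0.1343]
ee_rot: [-2.364, -0.001, -0.964]
wrist_force: [-1.1, 0.4, -0.0]
width: 0.0612
```

Request:
send_rows --rows '[0,0,25,0,0,0,0.65,-5,5,25,0,0,0,0.65,-10,10,20,0,0,0,0.65,-20,10,20,0,0,0,0.65,-20,10,20,0,0,0,0.65,-20,10,20,0,0,0,0.65,0,0,0,0,0,0,0.65,0,0,0,0,0,0,0.65]'

```text
time: 35.15
tool_pos: [0.5219, 0.188, 0.263]
ee_rot: [-2.364, -0.001, -0.964]
wrist_force: [-0.3, -0.9, 0.1]
width: 0.0609
```

```bash
python3 look.py 20
python3 - <<'E'
from bench import *; from h import *
s=snapshot("scene")
cv2.imwrite("pics/s20z.png",cv2.convertScaleAbs(cv2.resize(s["color"][180:255,240:340,::-1],None,fx=8,fy=8,interpolation=cv2.INTER_CUBIC),alpha=1.4,beta=10))
E
```

```text
35.15 [0.5219 0.188  0.263 ] [-2.3641e+00 -1.1000e-03 -9.6370e-01] [-0.3 -0.9  0.1] [-0.25  0.39  0.01] 0.06085130998082151 [-0.027 -0.435  1.899  0.495  1.063  0.831]
```

View pics/s20z.png

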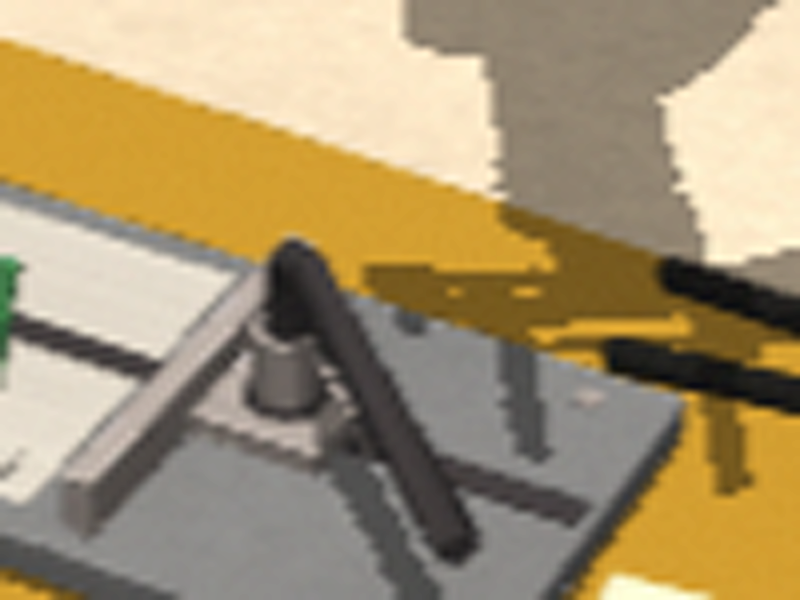

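View pics/t20.png

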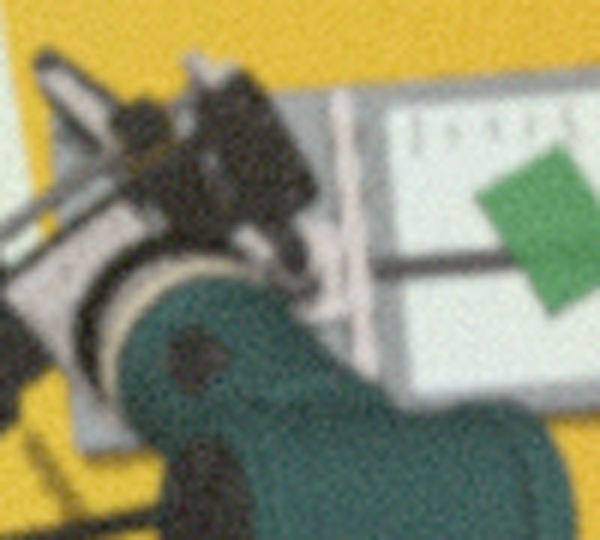

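View pics/w20.png

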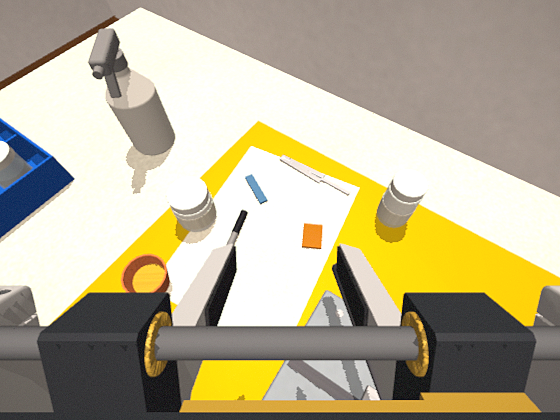

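Request:
send_rows --rows '[10,-4,5,-3.2,4.6,0,0.65,10,-4,5,-3.2,4.6,0,0.65,11,-5,0,-3.2,4.6,0,0.65,11,-5,0,-3.2,4.6,0,0.65,11,-5,0,-3.2,4.6,0,0.65,11,-5,0,-3.2,4.6,0,0.65,11,-5,0,-3.2,4.6,0,0.65,10,-5,0,-3.2,4.6,0,0.65]'

```text
time: 36.35
tool_pos: [0.6077, 0.15, 0.2719]
ee_rot: [3.133, -0.0, -0.964]
wrist_force: [1.3, -0.6, 0.0]
width: 0.0611
```

```bash
python3 look.py 21
```

```text
36.35 [0.6077 0.15   0.2719] [ 3.1327e+00 -1.0000e-04 -9.6350e-01] [ 1.3 -0.6  0. ] [-0.05  0.13 -0.02] 0.06112384891380749 [ 0.154  0.265  1.035 -0.004  1.85   1.116]
```

View pics/w21.png

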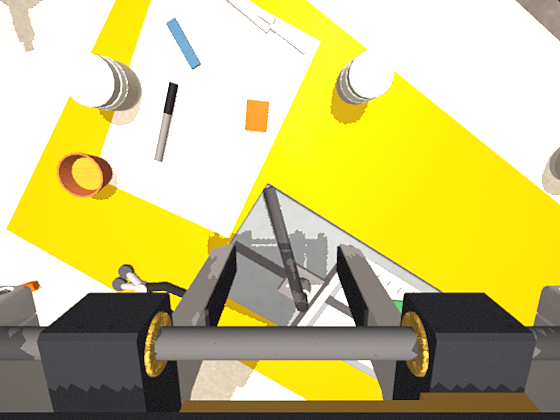

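View pics/t21.png

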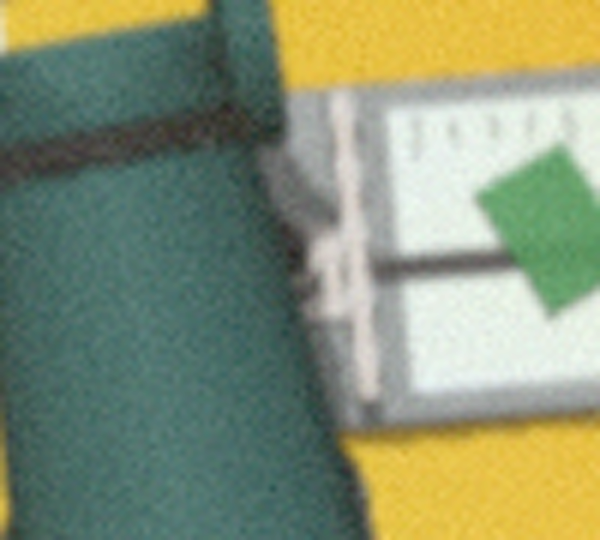

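Run:
```python
from bench import *; from h import *
o=get_obs(); w=snapshot("wrist")
a=cv2.convertScaleAbs(w["color"][175:325,210:400,::-1],alpha=1.8,beta=15); cv2.imwrite("pics/w21c.png",cv2.resize(a,None,fx=4,fy=4,interpolation=cv2.INTER_CUBIC))
```

```text
(no output)
```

View pics/w21c.png

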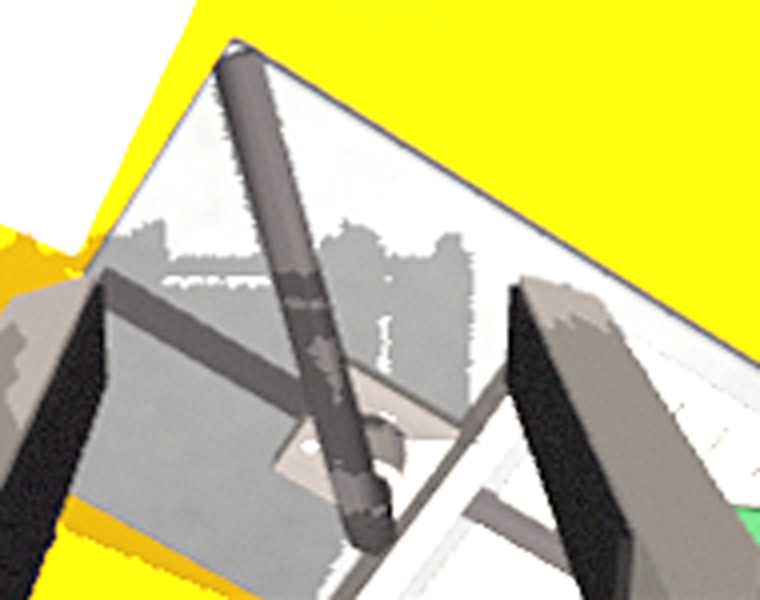

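Run:
```python
from bench import *; from h import *
o=get_obs(); w=snapshot("wrist")
cr=lambda u,v:(210+(u-1.5)/4,175+(v-1.5)/4)
def z(u,v,zz):
    c,d=ray_tool(w,o,cr(u,v)); return c+d*(zz-c[2])/d[2]
h=lambda a,b: np.arctan2((a-b)[1],(a-b)[0])
for ze in (.093,.098,.103,.108):
    E=z(241,55,ze); B=z(345,443,.103-(.103-ze)*.25); L=z(371,538,.103); print(ze,E.round(4),L.round(4),"len",np.linalg.norm(E-L).round(4),"head",h(E,L).round(3),h(E,B).round(3))
S=z(110,290,.026);S2=z(575,558,.026); print("slot",h(S,S2)); print("edge",h(z(262,50,.026),z(755,360,.026)), h(z(240,42,.026),z(95,268,.026)))
```

```text
0.093 [0.6045 0.1721 0.093 ] [0.5036 0.0547 0.103 ] len 0.1551 head 0.86 0.859
0.098 [0.6054 0.1724 0.098 ] [0.5036 0.0547 0.103 ] len 0.1557 head 0.857 0.856
0.103 [0.6064 0.1727 0.103 ] [0.5036 0.0547 0.103 ] len 0.1565 head 0.854 0.853
0.108 [0.6073 0.173  0.108 ] [0.5036 0.0547 0.103 ] len 0.1574 head 0.851 0.85
slot 1.6151662134657718
edge 1.6084849391483371 0.03234558715131519
```

Run:
```python
from bench import *; from h import *
o=get_obs(); w=snapshot("wrist"); s=snapshot("scene")
cv2.imwrite("pics/s22z.png",cv2.convertScaleAbs(cv2.resize(s["color"][195:255,255:315,::-1],None,fx=10,fy=10,interpolation=cv2.INTER_CUBIC),alpha=1.4,beta=10))
cr=lambda u,v:(210+(u-1.5)/4,175+(v-1.5)/4); f=lambda u,v:(240+(u-3.5)/8,180+(v-3.5)/8)
def mid(p,q):
    c1,d1=ray_tool(w,o,cr(*p)); c2,d2=ray(s,f(*q)); A=np.c_[d1,-d2]; t=np.linalg.lstsq(A,c2-c1,rcond=None)[0]; a=c1+d1*t[0];b=c2+d2*t[1]; return (a+b)/2,np.linalg.norm(a-b)
print("end",mid((241,55),(458,545))); print("bend",mid((373,530),(290,252)))
print("expected scene px elbow(.103)", [(8*(x-240)+3.5,8*(y-180)+3.5) for x,y in proj(s,np.array([[.4985,.0495,.103],[.4985,.0495,.121],[.4985,.0495,.065]]))])
print(o["wrist_force"])
```

```text
end (array([0.60438721, 0.17287814, 0.09686491]), np.float64(0.0017221660768864384))
bend (array([0.50681161, 0.0563848 , 0.10575952]), np.float64(0.00013235922097853386))
expected scene px elbow(.103) [(np.float64(285.1019873366863), np.float64(240.52414401813007)), (np.float64(285.3302196403961), np.float64(196.950826039591)), (np.float64(284.63162351521805), np.float64(330.32436960105997))]
[-0.65556573  0.07263188  0.22837851]
```

View pics/s22z.png

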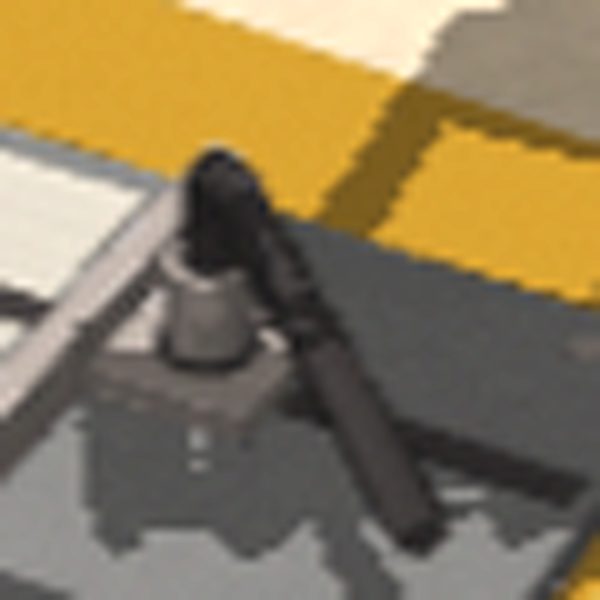

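```bash
python3 -c "
from bench import *
print(close_job())"
```

```text
the job is handed in; nothing more can be done
None
```

I drew the key out of the screw, turned it over, seated its short arm in the same screw and pushed the outer half of the long arm clockwise to the hard stop. The key was left seated and untouched, and I handed the job in at about 36 s; no verdict was reported.

- **Seating:** the short arm slid in without resistance and bottomed with about 8 N. In the last pictures the elbow is about 103–106 mm above the table and the end of the long arm about 97 mm, which fits a fully seated key leaning slightly in its play.
- **Tightening:** I pushed about 120 mm from the screw axis. The force stayed at 9–13 N, then rose to 24 N (about 2.9 Nm) while the key stopped turning. With the load off, the key had turned about 0.76 rad.
- **Uncertainty:** the 0.76 rad is the key's turn. With the key's 0.05 rad of swing, that alone puts the screw between about 0.71 and 0.81. That it is at the 0.75 stop rests on the force rise.
- **Disagreements:** while pushed hard, the key read 0.87–0.93 rad depending on the method, and it followed the finger back as I let go. I took that as wind-up plus play. The camera estimates of the screw's position also differed by up to 5 mm at first. I relied on views showing key and socket together.
- **Other objects:** I kept clear of the jars, cup and glass piece and saw nothing disturbed in the pictures, but I did not measure their positions at the end.

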